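# Set up the next handbell gluing batch

### The job

Get the next batch ready for gluing: raise every black handle that lies in front of the rack by butting its brass foot against the rack's stop wall and lifting the other end, keeping one end on the bench all the while, and leave each standing on its foot close against the stop, one to a bay. Stand every toppled brass bell upright on its wooden foot on the bench. Only when all of them stand, throw the ready lever fully over, away from the robot, and leave the other things on the bench where they are.

Things in the scene. Friction and masses are not known exactly. Their poses are not given: they have to be found in the camera images.
- handle0: loose black cylindrical handle, diameter 32, length 150, 0.48-0.72 kg, foot-heavy (centre of mass 48 mm from the foot end). Its foot is the end with the 25 mm brass ferrule. Origin: centre of the foot end face; x axis runs along it from foot to top. Starts lying (axis 16 mm up), foot towards its bay, 10 to 45 mm short of the stop wall; it can roll. It may be absent.
- handle0_top (a point): centre of the black top end face of that handle, 150 mm from its foot.
- handle1: loose black cylindrical handle, diameter 32, length 150, 0.48-0.72 kg, foot-heavy (centre of mass 48 mm from the foot end). Its foot is the end with the 25 mm brass ferrule. Origin: centre of the foot end face; x axis runs along it from foot to top. Starts lying (axis 16 mm up), foot towards its bay, 10 to 45 mm short of the stop wall; it can roll. It may be absent.
- handle1_top (a point): centre of the black top end face of that handle, 150 mm from its foot.
- handle2: loose black cylindrical handle, diameter 32, length 150, 0.48-0.72 kg, foot-heavy (centre of mass 48 mm from the foot end). Its foot is the end with the 25 mm brass ferrule. Origin: centre of the foot end face; x axis runs along it from foot to top. Starts lying (axis 16 mm up), foot towards its bay, 10 to 45 mm short of the stop wall; it can roll. It may be absent.
- handle2_top (a point): centre of the black top end face of that handle, 150 mm from its foot.
- bell0: loose brass table bell on a square dark wooden foot (64 x 64 x 10 mm), 140 mm high in all, 0.36-0.54 kg: body to 80 mm up (41 across at its top), round neck of diameter 22, square nut 26 x 26 x 8 at the end. Origin: centre of the foot's underside; x axis runs from there to the nut. Starts lying on foot edge and nut (neck dips 8 degrees). Centre of mass 23 mm from the underside. May be absent.
- bell0_neck (a point): centre of the end face of that bell's nut, 140 mm from its underside.
- bell1: loose brass table bell on a square dark wooden foot (64 x 64 x 10 mm), 140 mm high in all, 0.36-0.54 kg: body to 80 mm up (41 across at its top), round neck of diameter 22, square nut 26 x 26 x 8 at the end. Origin: centre of the foot's underside; x axis runs from there to the nut. Starts lying on foot edge and nut (neck dips 8 degrees). Centre of mass 23 mm from the underside. May be absent.
- bell1_neck (a point): centre of the end face of that bell's nut, 140 mm from its underside.
- bell2: loose brass table bell on a square dark wooden foot (64 x 64 x 10 mm), 140 mm high in all, 0.36-0.54 kg: body to 80 mm up (41 across at its top), round neck of diameter 22, square nut 26 x 26 x 8 at the end. Origin: centre of the foot's underside; x axis runs from there to the nut. Starts lying on foot edge and nut (neck dips 8 degrees). Centre of mass 23 mm from the underside. May be absent.
- bell2_neck (a point): centre of the end face of that bell's nut, 140 mm from its underside.
- rack: fixed aluminium rack: a stop wall 300 long (along y), 45 high, 12 thick on the robot's side, and four fins (6 thick, 25 high) standing 40 mm out from its face along +x (away from the robot) at y = -135, -45, 45, 135 mm, making three open bays 84 wide whose floor is the bench. Origin on the bench, mid-length, 90 mm along +x from the stop face. May stand left or right; yaw under 7 degrees.
- bay0 (a point): point on the bench at the foot of the stop face, in the middle of bay 0 (rack y = -90 mm); axes as the rack's. A handle standing against the stop has its foot's centre 16 mm along +x from here.
- bay1 (a point): point on the bench at the foot of the stop face, in the middle of bay 1 (rack y = 0 mm); axes as the rack's. A handle standing against the stop has its foot's centre 16 mm along +x from here.
- bay2 (a point): point on the bench at the foot of the stop face, in the middle of bay 2 (rack y = 90 mm); axes as the rack's. A handle standing against the stop has its foot's centre 16 mm along +x from here.
- lever (a joint): the ready lever on a fixed grey block (70 x 50 x 25 mm) between rack and mat: 0 = leaning 29 degrees towards the robot (-x), 1.0 rad = fully thrown, leaning 29 degrees away (+x). Light friction (0.06 N m), stays where left. The arm is 80 mm long from a pivot 22 mm above the bench, turning about world y.
- lever_tip (a point): centre of the 26 mm black ball at the lever's tip (about 92 mm above the bench at both ends of its swing).
- mat: thin grey felt mat, 300 x 290 mm, flat on the bench, on which the bells lie; origin at its middle.
- glue: white glue bottle, 38 mm across, 100 mm high, standing: not part of the job.
- done0: finished small handbell standing, 60 mm across, 155 mm high: not part of the job.
- done1: finished small handbell standing, 60 mm across, 155 mm high: not part of the job.
- tape: roll of tape, 90 mm across, 24 mm high, lying flat: not part of the job.
- cap: white plastic turned cap, 64 mm across, 30 mm high: not part of the job.
There are look-alikes about, which are no part of the job. What is shaped like the bell0 but red is not meant.

How it is judged:
By the outcome, as a careful person would: the job done as asked, in the order asked, and still so for the second after the job is handed in, with the robot touching nothing.
Of handle0, handle1, handle2 only 2 to 3 are there at a start; the rules pass over those that are not, and their reading is None.
Of bell0, bell1, bell2 only 2 to 3 are there at a start; the rules pass over those that are not, and their reading is None.
At some moment in a run one of bell0, bell1, bell2 may be knocked a few centimetres aside while the robot is not near it.
Once in a run the grip may slacken for a moment while it holds something.
It also fails if it takes over 210 s, if anything falls off the work surface, if the arm or the gripper's body presses on something with over 40 N, if the wrist force passes 120 N, or if a joint passes its speed limit or range.

### The arm

A 6-joint arm with a two-finger parallel gripper is mounted at the origin on the work surface. World frame = base frame: x ahead of the robot, y to its left, z up, the work surface at z = 0. Lengths are in m, angles in degrees, forces in N, time in s.
With the tool pointing down it reaches from about 0.4 to 0.825 m from the base axis. Payload 7 kg.
Tool frame: the origin (TCP) lies at the very end of the fingers, on their centre line; the grasp point (between the pads) lies 19 mm behind it (ctrl.grasp_offset is the distance from the TCP to the grasp point, in m); z points along the fingers, y is the line along which they close (so a half turn about z gives the same grasp; the last joint's range is limited). The gripper opens to 88 mm and grips with 3 to 60 N. Pads are 19 mm wide; open, the fingers measure 130 mm over their backs; the gripper's body (78 mm by 193 mm) begins 47 mm behind the grasp point.
Start: joints at [80.392, 20.546, 0.682, 0, -70.136, -16.507], TCP at [0.297, 0.606, 0.201] pointing down, gripper open.
Joint ranges: [-176.03, 176.03], [-82.01, 121.73], [-58.28, 71.71], [-173.87, 95.51], [-174.79, -0.11], [-173.66, 173.66]. Speed limits (degrees/s): [136.94, 136.94, 172.46, 180, 180, 180].

### API

Orientations are given as [roll, pitch, yaw] about the fixed x, y, z axes, in that order (R = Rz(yaw) Ry(pitch) Rx(roll)).
In Python, from plant import ctrl gives the robot as it stands. The module is installed in compiled form; this text tells all that it offers.
- The arm moves only by the tool jog_arm, never from a script. Its argument "plan" is a list that holds one entry, the list of rows, each a list of 7 numbers: the opening, from 0 (shut) to 1 (fully open), then the shift along the tool's x, y, z in m, then the turn, a rotation vector about the tool's x, y, z in degrees. A call has 1 to 20 rows; each row is the pose to reach, as a shift and turn from the pose commanded when the call began, along the tool's axes at that moment; what a row does not reach only later rows make up. A row lasts 1/8 s, in which the tool goes at most 62.5 mm and 10.7 degrees, less where a joint would pass 70% of its speed; a pose out of reach is approached as far as the arm can. A call with a gripper value outside its range is refused whole. The fingers move at their own pace and stop on an object; the grip force is fixed at half the most. Time passes only in rows, so rows that repeat a pose let the fingers close. It gives the time, the measured TCP pose, the force, the opening and the grip force at its end, in the units of the state.
- ctrl.get_obs(): the state, without advancing time (a new reading comes with each control period).
- ctrl.snapshot(name): name is "side" or "top"; returns a dict with "image" (480x640x3 uint8, red, green, blue), "vertical_fov" (degrees; the focal length in pixels is half the picture's height over the tangent of half this angle, whatever the lens; pixels are square), "cx", "cy" (the principal point, pixels), "k1" (the pictures are not rectified: a ray, as slopes to the right and down, at radius r is drawn at 1 + k1 r^2 times it, then the intrinsics apply), "R" (3x3) and "t" (3): a world point X has camera coordinates R X + t. Camera axes: x right, y down, z forward; pixel columns grow to the right and rows downward; lengths in m; the calibration is good to about 2 mm. A picture is of the moment at which its call begins. There is no depth.
- ctrl.close_job(): hands the job in; it is judged then, once.
The state is a dict: "clock": time; "joint_pos": joint angles; "qvel": joint speeds; "tau": joint torques, N m; "tool_pos": TCP position; "orientation": TCP orientation; "force": force on the tool from outside, world axes, zero at the start; "moment": the same for the moment, N m; "opening": finger opening in m; "gripper_force": force on a finger pad.
Only numpy, scipy, OpenCV 4.12 (cv2) and the standard library are available. Lean on these libraries where they do the work, as an engineer would, in place of code of your own. Each camera call takes 0.05 s, during which the arm holds its last target. There are 200 camera calls.

## Working session

There is one attempt and no reset: what is moved stays moved. The work goes in short steps, Python scripts to look and compute and a tool call to move; the robot and the scene stay as the last step left them, time stands still between calls to the robot, and variables do not carry over. Pictures are saved under pics/ and viewed, at most 14 in all, crops included, and the job is handed in when it is done.

Besides the shell and the picture viewer there is one more tool, called after "Request:" by a JSON object that holds its "method" and its "body". jog_arm: Moves the arm, as the interface text tells. Its arguments: {"type":"object","properties":{"plan":{"type":"array","items":{"type":"array","items":{"type":"array","items":{"type":"number"}}}}},"required":["plan"]}

```bash
mkdir -p pics
cat > h.py <<'E'
import numpy as np, cv2
from plant import ctrl
def snap(name, fn=None):
    s=ctrl.snapshot(name)
    if fn: cv2.imwrite('pics/'+fn, s['image'][:,:,::-1])
    return s
def K(s):
    f=240/np.tan(np.radians(s['vertical_fov']/2)); return f
def ray(s,u,v):
    f=K(s); d=np.array([(u-s['cx'])/f,(v-s['cy'])/f]); p=d.copy()
    for _ in range(30): p=d/(1+s['k1']*(p@p))
    R=np.array(s['R']); t=np.array(s['t'])
    return -R.T@t, R.T@np.array([p[0],p[1],1.])
def onz(s,u,v,z):
    c,d=ray(s,u,v); return c+d*(z-c[2])/d[2]
def proj(s,X):
    x=np.array(s['R'])@np.array(X)+np.array(s['t']); p=x[:2]/x[2]; p=p*(1+s['k1']*(p@p)); return p*K(s)+[s['cx'],s['cy']]
def tri(s1,a,s2,b):
    c1,d1=ray(s1,*a); c2,d2=ray(s2,*b)
    A=np.stack([d1,-d2],1); k=np.linalg.lstsq(A,c2-c1,rcond=None)[0]
    p,q=c1+d1*k[0],c2+d2*k[1]; return (p+q)/2, np.linalg.norm(p-q)
E
python3 - <<'E'
from h import *
for n in('top','side'):
    s=snap(n,n+'0.png'); print(n,s['vertical_fov'],s['cx'],s['cy'],s['k1'],ray(s,320,240))
o=ctrl.get_obs(); print(o)
E
```

```text
top 46.71231501635941 333.1185202147357 234.1224495080585 0.011235668032885573 (array([0.32205915, 0.0174072 , 1.27309818]), array([ 0.19885681,  0.01186266, -0.98029803]))
side 48.57588759715938 309.7205243148806 241.23517093711712 -0.05379540685352058 (array([0.41409924, 0.92503731, 0.97884939]), array([ 0.09447333, -0.70699964, -0.7011457 ]))
{'clock': 0.1, 'joint_pos': array([ 8.03918569e+01,  2.05852109e+01,  6.41457190e-01, -1.68988032e-02,
       -7.01357107e+01, -1.65047490e+01]), 'qvel': array([-0.00893054, -0.05030103,  0.121533  ,  0.08123566,  0.06165503,
        0.01424385]), 'tau': array([-1.13115027e-03, -5.84163880e+01,  2.93751669e+01,  7.01539949e+00,
        1.01908043e-02, -5.09614460e-05]), 'tool_pos': array([0.2969457 , 0.60567345, 0.19996146]), 'orientation': array([ 1.79919296e+02, -7.34482634e-03, -2.61186400e+01]), 'force': array([-0.09701074, -0.51096601, -0.37683579]), 'moment': array([-0.03009239, -0.01622446,  0.0254555 ]), 'gripper_force': 0.0, 'opening': 0.08775507344376626}
```

View pics/top0.png

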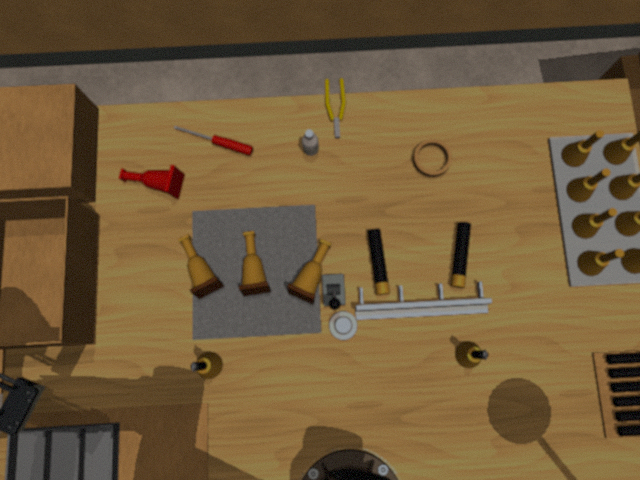

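View pics/side0.png

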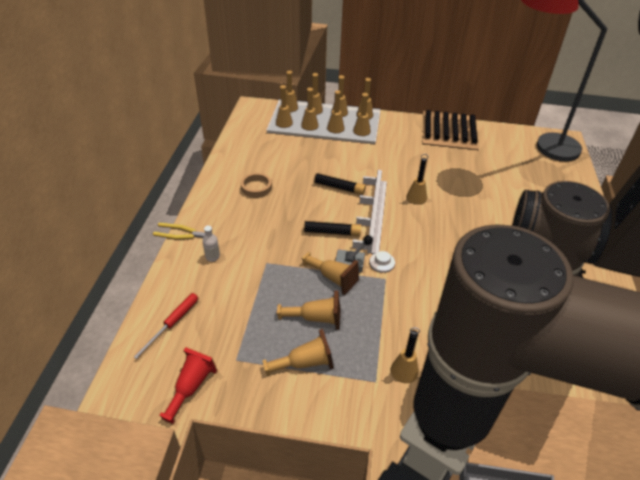

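The top view shows two black handles with their feet towards the rack, at (378,262) and (460,255). Three brass bells lie on the mat at (200,268), (254,265) and (309,270). The red bell at (155,180) is a look-alike, the tray bells at right are finished stock, and the bells at (205,365) and (470,352) already stand. The lever is at (335,300). I'll enlarge the area to confirm.

Run:
```python
import cv2,numpy as np
a=cv2.imread('pics/top0.png')[215:350,170:500]
cv2.imwrite('pics/c1.png',cv2.resize(a,None,fx=2.4,fy=2.4,interpolation=cv2.INTER_CUBIC))
b=cv2.imread('pics/side0.png')[160:385,235:420]
cv2.imwrite('pics/c2.png',cv2.resize(b,None,fx=2.6,fy=2.6,interpolation=cv2.INTER_CUBIC))
```

```text
(no output)
```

View pics/c1.png

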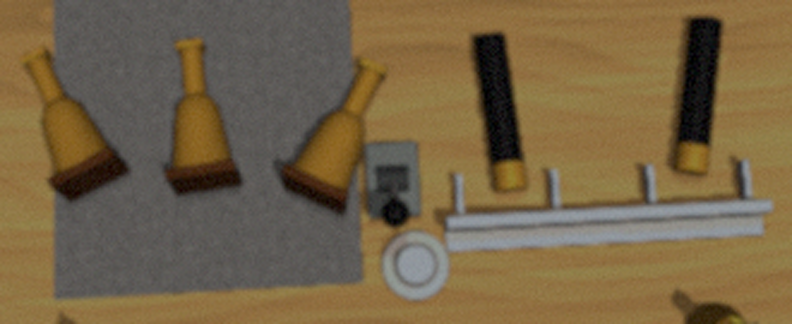

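View pics/c2.png

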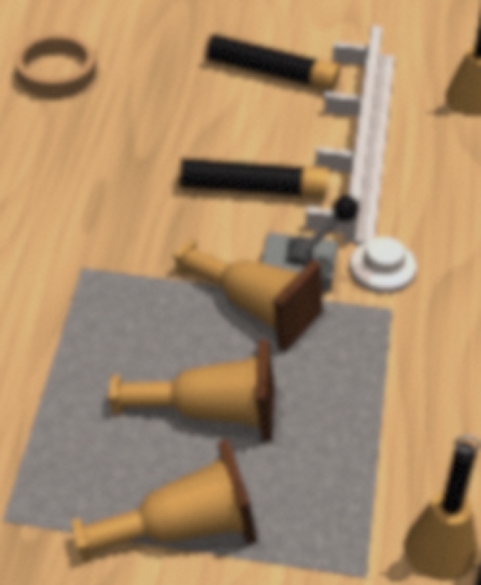

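Run:
```python
from h import *
s=snap('top'); s2=snap('side')
P=lambda x,y:(170+x/2.4,215+y/2.4); Q=lambda x,y:(235+x/2.6,160+y/2.6)
def show(n,p,z): print(n,np.round(onz(s,*P(*p),z)*1000,1))
show('A top',(490,36),.02);show('A foot',(510,188),.02)
show('B top',(705,20),.02);show('B foot',(690,171),.02)
show('wallL',(446,215),.045);show('wallR',(772,200),.045)
for n,nut,nk,bd,ft in(('b0',(38,52),(47,77),(62,102),(90,178)),('b1',(189,44),(191,72),(195,97),(203,180)),('b2',(371,67),(358,90),(342,114),(315,187))):
  for q,p,z in(('nut',nut,.02),('neck',nk,.016),('bodytop',bd,.021),('foot',ft,.032)): show(n+q,p,z)
print('ball',tri(s,P(396,212),s2,Q(346,208)))
for n,p,q in(('Atop',(490,36),(182,173)),('Afoot',(510,188),(340,183)),('Btop',(705,20),(212,46)),('Bfoot',(690,171),(337,74)),('b0nut',(38,52),(78,535)),('b1nut',(189,44),(113,393)),('b2nut',(371,67),(184,262))):
  X,e=tri(s,P(*p),s2,Q(*q)); print(n,np.round(X*1000,1),round(e*1000,1))
o=ctrl.get_obs();print(o['clock'],o['joint_pos'],o['tool_pos'])
```

```text
A top [592.7 -93.5  20. ]
A foot [ 445.9 -101.8   20. ]
B top [ 596.8 -301.5   20. ]
B foot [ 452.3 -272.1   20. ]
wallL [422. -39.  45.]
wallR [ 419.  -338.6   45. ]
b0nut [601.5 340.3  20. ]
b0neck [577.4 332.8  16. ]
b0bodytop [551.3 317.4  21. ]
b0foot [476.1 289.1  32. ]
b1nut [601.2 195.7  20. ]
b1neck [574.5 195.1  16. ]
b1bodytop [549.  191.2  21. ]
b1foot [468.2 184.2  32. ]
b2nut [568.8  22.4  20. ]
b2neck [547.9  36.   16. ]
b2bodytop [524.8  52.3  21. ]
b2foot [455.8  80.4  32. ]
ball (array([0.42219815, 0.00712191, 0.08921018]), np.float64(0.0027122296817505653))
Atop [593.1 -94.2  11.4] 2.8
Afoot [ 438.3 -101.1   19.4] 15.3
Btop [ 596.1 -302.5   15.6] 3.3
Bfoot [ 451.3 -271.9   20.5] 1.9
b0nut [601.  342.1  13. ] 3.9
b1nut [602.  196.7  13.1] 1.2
b2nut [570.4  22.5   4.9] 2.8
0.2 [ 8.03916417e+01  2.05743201e+01  6.56383885e-01 -1.39404238e-02
 -7.01339045e+01 -1.65091238e+01] [0.2969944  0.60582904 0.20020712]
```

```bash
cat >> h.py <<'E'
from scipy.spatial.transform import Rotation as Ro
def RR(yaw,tilt): # tool x along yaw, tilt>0 = tool leans so fingers point forward along yaw
    return Ro.from_euler('z',yaw,degrees=True)*Ro.from_euler('x',180,degrees=True)*Ro.from_euler('y',tilt,degrees=True)
def cur():
    o=ctrl.get_obs(); return np.array(o['tool_pos']),Ro.from_euler('xyz',o['orientation'],degrees=True),o
def row(pos,yaw,tilt,base=None):
    p,R,_=cur() if base is None else base
    d=R.inv().apply(np.array(pos)-p); w=(R.inv()*RR(yaw,tilt)).as_rotvec(degrees=True)
    print('row',np.round(d,4).tolist(),np.round(w,2).tolist())
def stat():
    p,R,o=cur(); x=R.apply([1,0,0]);z=R.apply([0,0,1])
    print('t',round(o['clock'],2),'p',np.round(p*1000,1),'yaw',round(float(np.degrees(np.arctan2(x[1],x[0]))),1),'rpy',np.round(o['orientation'],1),'q',np.round(o['joint_pos'],1),'F',np.round(o['force'],1),'op',round(o['opening']*1000,1),'gf',o['gripper_force'])
E
python3 - <<'E'
from h import *
row([.578,.332,.10],22,-30)
E
```

```text
row [0.3729, 0.122, 0.1003] [-12.54, -28.18, -47.0]
```

Request:
{"method": "jog_arm", "body": {"plan": [[[1, 0.3729, 0.122, 0.1003, -12.54, -28.18, -47.0], [1, 0.3729, 0.122, 0.1003, -12.54, -28.18, -47.0], [1, 0.3729, 0.122, 0.1003, -12.54, -28.18, -47.0], [1, 0.3729, 0.122, 0.1003, -12.54, -28.18, -47.0], [1, 0.3729, 0.122, 0.1003, -12.54, -28.18, -47.0], [1, 0.3729, 0.122, 0.1003, -12.54, -28.18, -47.0], [1, 0.3729, 0.122, 0.1003, -12.54, -28.18, -47.0], [1, 0.3729, 0.122, 0.1003, -12.54, -28.18, -47.0], [1, 0.3729, 0.122, 0.1003, -12.54, -28.18, -47.0], [1, 0.3729, 0.122, 0.1003, -12.54, -28.18, -47.0], [1, 0.3729, 0.122, 0.1003, -12.54, -28.18, -47.0]]]}}

```text
clock: 1.58
tool_pos: [0.5777, 0.3336, 0.1013]
orientation: [-179.9, 29.9, 22.1]
force: [0.0, 0.1, 0.1]
opening: 0.0877
gripper_force: 0.0
```

Run:
```python
from h import *
stat()
row([.578,.332,.008],22,-30)
# test of forward tilt feasibility near upright pose of b0: print for later
```

```text
t 1.57 p [577.7 333.6 101.3] yaw 22.1 rpy [-179.9   29.9   22.1] q [ 40.8  44.   25.   -9.4 -99.4  72.2] F [0.  0.1 0.1] op 87.7 gf 0.0
row [0.0462, 0.0017, 0.0811] [-0.01, -0.11, 0.12]
```

Request:
{"method": "jog_arm", "body": {"plan": [[[1, 0.0462, 0.0015, 0.0811, 0, 0, 0], [1, 0.0462, 0.0015, 0.0811, 0, 0, 0], [1, 0.0462, 0.0015, 0.0811, 0, 0, 0], [0, 0.0462, 0.0015, 0.0811, 0, 0, 0], [0, 0.0462, 0.0015, 0.0811, 0, 0, 0], [0, 0.0462, 0.0015, 0.0811, 0, 0, 0], [0, 0.0462, 0.0015, 0.0811, 0, 0, 0], [0, 0.0462, 0.0015, 0.0811, 0, 0, 0], [0, 0.0462, 0.0015, 0.0811, 0, 0, 0], [0, 0.0462, 0.0015, 0.0811, 0, 0, 0], [0, 0.0462, 0.0015, 0.0811, 0, 0, 0]]]}}

```text
clock: 2.95
tool_pos: [0.5779, 0.3305, 0.0075]
orientation: [-180.0, 30.0, 22.0]
force: [-3.2, 0.2, 2.4]
opening: 0.0132
gripper_force: 1.8
```

```bash
cat >> h.py <<'E'
def arc(pivot,thetas,base=None,lift=0.):
    p,R,_=cur() if base is None else base
    ax=R.apply([0,1,0]); v=p-np.array(pivot); v0=v-ax*(v@ax)
    for th in thetas:
        Q=Ro.from_rotvec(np.radians(th)*ax); np_=p+Q.apply(v0)-v0+np.array([0,0,lift])
        print([0]+np.round(R.inv().apply(np_-p),4).tolist()+[0,th,0],np.round(np_*1000))
E
python3 - <<'E'
from h import *
stat()
d=np.array([np.cos(np.radians(22)),np.sin(np.radians(22)),0])
c=np.array([.602,.341,0])-.1386*d-.0045*d
print(c); arc(c,range(8,97,8))
E
```

```text
t 2.95 p [577.9 330.5   7.5] yaw 22.0 rpy [-180.   30.   22.] q [ 40.6  48.3  20.6  -9.2 -91.1  73.6] F [-3.2  0.2  2.4] op 13.2 gf 1.7505003241240047
[0.46931999 0.2873938  0.        ]
[0, -0.01, 0.0, -0.0129, 0, 8, 0] [576. 330.  24.]
[0, -0.0217, 0.0, -0.0243, 0, 16, 0] [572. 328.  39.]
[0, -0.0348, 0.0, -0.034, 0, 24, 0] [566. 326.  54.]
[0, -0.0492, 0.0, -0.0417, 0, 32, 0] [558. 322.  68.]
[0, -0.0645, 0.0, -0.0474, 0, 40, 0] [548. 318.  81.]
[0, -0.0805, 0.0, -0.0509, 0, 48, 0] [537. 314.  92.]
[0, -0.0968, 0.0, -0.0521, 0, 56, 0] [524. 309. 101.]
[0, -0.113, 0.0, -0.051, 0, 64, 0] [511. 303. 108.]
[0, -0.129, 0.0, -0.0477, 0, 72, 0] [496. 298. 113.]
[0, -0.1444, 0.0, -0.0422, 0, 80, 0] [482. 291. 116.]
[0, -0.1589, 0.0, -0.0346, 0, 88, 0] [466. 285. 117.]
[0, -0.1721, 0.0, -0.0251, 0, 96, 0] [451. 279. 115.]
```

Run:
```python
from h import *
stat()
s=snap('top'); t=snap('side'); 
a=s['image'][220:310,170:270][:,:,::-1]; b=t['image'][320:400,240:360][:,:,::-1]
cv2.imwrite('pics/c3.png',np.hstack([cv2.resize(a,(400,360)),cv2.resize(b,(400,360))]))
```

```text
t 2.95 p [577.9 330.5   7.5] yaw 22.0 rpy [-180.   30.   22.] q [ 40.6  48.3  20.6  -9.2 -91.1  73.6] F [-3.2  0.2  2.4] op 13.2 gf 1.7505003241240047
```

View pics/c3.png

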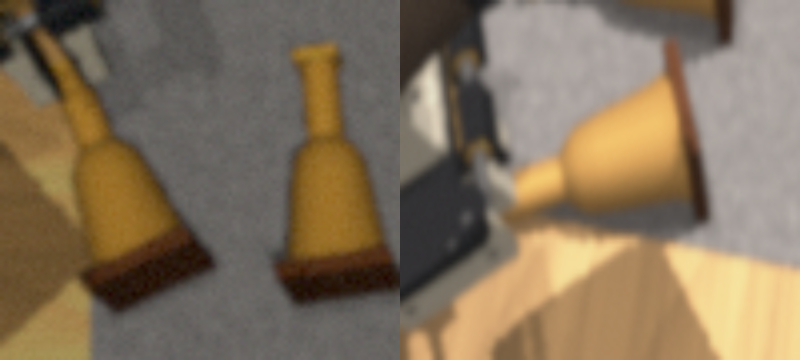

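Request:
{"method": "jog_arm", "body": {"plan": [[[0, 0, 0, 0, 0, 0, 0], [0, 0, 0, 0, 0, 0, 0], [0, 0, 0, 0, 0, 0, 0], [0, 0, 0, 0, 0, 0, 0]]]}}

```text
clock: 3.55
tool_pos: [0.578, 0.3307, 0.0074]
orientation: [-180.0, 30.0, 22.0]
force: [-4.8, -0.2, 5.2]
opening: 0.0006
gripper_force: 3.6
```

Run:
```python
from h import *
s=snap('top'); t=snap('side'); 
a=s['image'][220:310,170:270][:,:,::-1]; b=t['image'][320:400,240:360][:,:,::-1]
cv2.imwrite('pics/c4.png',np.hstack([cv2.resize(a,(400,360)),cv2.resize(b,(400,360))]))
```

```text
(no output)
```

View pics/c4.png

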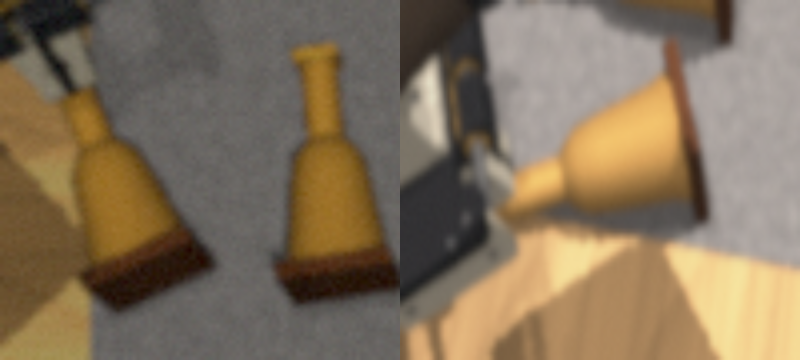

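Run:
```python
from h import *
p,R,o=cur()
s=snap('top'); t=snap('side'); out=[]
for q,(u0,v0,w,h) in((s,(165,225,60,54)),(t,(230,325,80,72))):
    a=cv2.resize(np.ascontiguousarray(q['image'][v0:v0+h,u0:u0+w][:,:,::-1]),(400,360),interpolation=cv2.INTER_CUBIC); k=400/w
    d=np.array([.927,.375,0]); nut=np.array([.602,.341,.0128])
    for X,c in((p,(0,0,255)),(p-.019*R.apply([0,0,1]),(0,255,0)),(nut,(255,0,0)),(nut-d*.028+[0,0,.004],(255,255,0))):
        u=(proj(q,X)-[u0,v0])*k; cv2.circle(a,tuple(int(x) for x in u),4,c,-1)
    out.append(a)
cv2.imwrite('pics/c5.png',np.hstack(out))
```

```text
(no output)
```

View pics/c5.png

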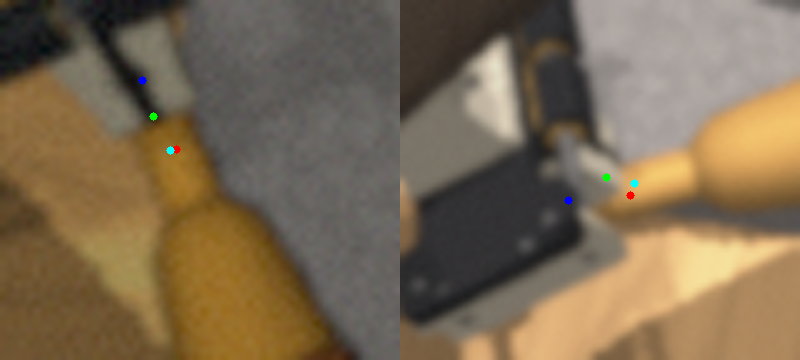

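Request:
{"method": "jog_arm", "body": {"plan": [[[1, 0, 0, 0, 0, 0, 0], [1, 0, 0, 0, 0, 0, 0], [1, 0, 0, 0, 0, 0, 0], [1, 0, 0, 0, 0, 0, 0], [1, 0, 0, 0, 0, 0, 0], [1, 0, 0, 0, 0, 0, 0], [1, 0, 0, -0.05, 0, 0, 0], [1, 0, 0, -0.1, 0, 0, 0], [1, 0, 0, -0.1, 0, 0, 0]]]}}

```text
clock: 4.88
tool_pos: [0.6276, 0.3516, 0.0966]
orientation: [-179.8, 29.5, 22.1]
force: [-0.3, -1.1, -0.1]
opening: 0.0844
gripper_force: 0.0
```

Run:
```python
from h import *
stat()
s=snap('top'); t=snap('side'); 
a=s['image'][220:310,170:270][:,:,::-1]; b=t['image'][320:400,240:360][:,:,::-1]
cv2.imwrite('pics/c6.png',np.hstack([cv2.resize(a,(400,360)),cv2.resize(b,(400,360))]))
```

```text
t 4.88 p [627.6 351.6  96.6] yaw 22.1 rpy [-179.8   29.5   22.1] q [  39.6   49.2   34.8   -8.9 -103.8   72.5] F [-0.3 -1.1 -0.1] op 84.4 gf 0.0
```

View pics/c6.png

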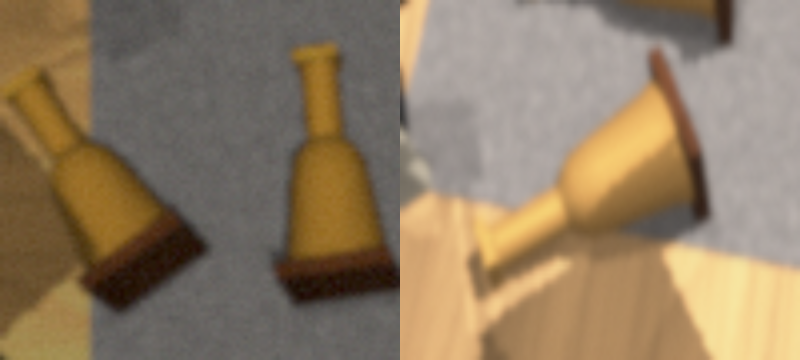

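```bash
cat >> h.py <<'E'
def bells(s,box=(165,215,335,320)):
    u0,v0,u1,v1=box; im=s['image'][v0:v1,u0:u1].astype(int); r,g,b=im[...,0],im[...,1],im[...,2]
    m=((r>70)&(b<0.42*r)&(g>0.45*r)).astype(np.uint8)
    n,l,st,c=cv2.connectedComponentsWithStats(m)
    for i in range(1,n):
        if st[i,4]<150: continue
        pts=np.argwhere(l==i)[:,::-1].astype(float)+[u0,v0]
        X=np.array([onz(s,*p,.02)[:2] for p in pts])*1000; mu=X.mean(0); w,V=np.linalg.eigh(np.cov(X.T)); a=V[:,1]
        pr=(X-mu)@a
        if (pr**3).mean()<0: a=-a; pr=-pr   # long tail = neck
        e=X[pr>pr.max()-6].mean(0); nk=X[(pr>pr.max()-45)&(pr<pr.max()-15)].mean(0); 
        yaw=np.degrees(np.arctan2(*(a[::-1]))); d=(e-nk)
        print('blob',st[i,4],'px',np.round(c[i]+[u0,v0]),'nut',np.round(e,1),'neck',np.round(nk,1),'ext',np.round(pr.max()-pr.min()),'yaw',round(yaw,1),round(float(np.degrees(np.arctan2(d[1],d[0]))),1))
E
python3 - <<'E'
from h import *
bells(snap('top'))
E
```

```text
blob 826 px [252. 265.] nut [602.5 196.4] neck [575.8 193.5] ext 129.0 yaw 3.6 6.1
blob 943 px [190. 264.] nut [599.7 366.4] neck [577.  353.3] ext 129.0 yaw 31.2 30.0
blob 964 px [312. 271.] nut [573.8  20.3] neck [549.2  30.9] ext 134.0 yaw -28.8 -23.4
```

Run:
```python
from h import *
row([.577,.353,.06],31,0)
row([.577,.353,.003],31,0)
```

```text
row [-0.0204, -0.0203, 0.0493] [-2.44, 29.97, -8.77]
row [0.0081, -0.0202, 0.0986] [-2.44, 29.97, -8.77]
```

Request:
{"method": "jog_arm", "body": {"plan": [[[1, -0.0204, -0.0203, 0.0493, -2.44, 29.97, -8.77], [1, -0.0204, -0.0203, 0.0493, -2.44, 29.97, -8.77], [1, -0.0204, -0.0203, 0.0493, -2.44, 29.97, -8.77], [1, -0.0204, -0.0203, 0.0493, -2.44, 29.97, -8.77], [1, 0.0081, -0.0202, 0.0986, -2.44, 29.97, -8.77], [1, 0.0081, -0.0202, 0.0986, -2.44, 29.97, -8.77], [1, 0.0081, -0.0202, 0.0986, -2.44, 29.97, -8.77], [0, 0.0081, -0.0202, 0.0986, -2.44, 29.97, -8.77], [0, 0.0081, -0.0202, 0.0986, -2.44, 29.97, -8.77], [0, 0.0081, -0.0202, 0.0986, -2.44, 29.97, -8.77], [0, 0.0081, -0.0202, 0.0986, -2.44, 29.97, -8.77], [0, 0.0081, -0.0202, 0.0986, -2.44, 29.97, -8.77], [0, 0.0081, -0.0202, 0.0986, -2.44, 29.97, -8.77], [0, 0.0081, -0.0202, 0.0986, -2.44, 29.97, -8.77], [0, 0.0081, -0.0202, 0.0986, -2.44, 29.97, -8.77], [0, 0.0081, -0.0202, 0.0986, -2.44, 29.97, -8.77], [0, 0.0081, -0.0202, 0.0986, -2.44, 29.97, -8.77]]]}}

```text
clock: 7.15
tool_pos: [0.5779, 0.3525, 0.0043]
orientation: [179.9, -0.1, 31.0]
force: [0.5, -0.1, 0.4]
opening: 0.0008
gripper_force: 0.0
```

Run:
```python
from h import *
stat()
d=np.array([np.cos(np.radians(31)),np.sin(np.radians(31)),0])
c=np.array([.600,.366,0])-.143*d
print(c); arc(c,range(10,71,10))
bells(snap('top'))
```

```text
t 7.15 p [577.9 352.5   4.3] yaw 31.0 rpy [ 1.799e+02 -1.000e-01  3.100e+01] q [ 47.9  30.3 -11.6   0.1 -48.   73.1] F [ 0.5 -0.1  0.4] op 0.8 gf 0.0
[0.47742508 0.29234956 0.        ]
[0, -0.0025, -0.0, -0.0203, 0, 10, 0] [576. 351.  25.]
[0, -0.0085, -0.0, -0.0398, 0, 20, 0] [571. 348.  44.]
[0, -0.0178, 0.0, -0.058, 0, 30, 0] [563. 343.  62.]
[0, -0.0301, 0.0, -0.0743, 0, 40, 0] [552. 337.  79.]
[0, -0.045, 0.0, -0.0882, 0, 50, 0] [539. 329.  92.]
[0, -0.0622, 0.0, -0.0993, 0, 60, 0] [524. 320. 104.]
[0, -0.081, 0.0, -0.1073, 0, 70, 0] [508. 311. 112.]
blob 821 px [252. 265.] nut [603. 197.] neck [576.5 193.5] ext 129.0 yaw 4.1 7.5
blob 951 px [312. 271.] nut [574.1  17.8] neck [551.1  29.4] ext 136.0 yaw -29.1 -26.9
blob 716 px [194. 270.] nut [563.9 347.4] neck [539.9 331.8] ext 91.0 yaw 30.1 33.0
```

Run:
```python
from h import *
s=snap('top'); t=snap('side'); 
a=s['image'][220:310,165:265][:,:,::-1]; b=t['image'][320:400,240:360][:,:,::-1]
cv2.imwrite('pics/c7.png',np.hstack([cv2.resize(a,(400,360)),cv2.resize(b,(400,360))]))
```

```text
(no output)
```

View pics/c7.png

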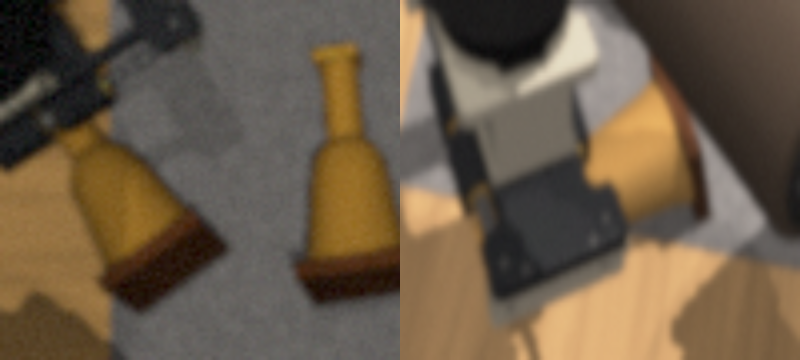

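Run:
```python
from h import *
s=snap('top'); t=snap('side'); 
print(tri(s,(176.2,240),t,(265.5,373.3)))
print(tri(s,(186,256),t,(240+170/3.333,320+190/4.5)))
p,R,o=cur()
print(proj(s,p),proj(t,p),proj(s,p+[0,0,.07]))
# body visible in c7 : underside lower corner heights
print(tri(s,(165+225/4,220+245/4),t,(240+300/3.333,320+212/4.5)))
```

```text
(array([0.59406494, 0.36282399, 0.01842492]), np.float64(0.0022325418855829115))
(array([0.54897053, 0.33651869, 0.03380075]), np.float64(0.009281242816527422))
[182.3287357  248.24020698] [273.97403347 373.69783157] [173.88081472 242.3956236 ]
(array([ 0.48595829,  0.27643397, -0.05442817]), np.float64(0.03582580659255773))
```

Request:
{"method": "jog_arm", "body": {"plan": [[[0, 0, 0, -0.01, 0, 0, 0], [0, 0, 0, -0.02, 0, 0, 0], [0, 0, 0, -0.03, 0, 0, 0], [0, 0, 0, -0.03, 0, 0, 0]]]}}

```text
clock: 7.9
tool_pos: [0.5785, 0.3531, 0.0359]
orientation: [180.0, -0.2, 31.0]
force: [0.0, -0.4, 0.1]
opening: 0.0006
gripper_force: 0.0
```

Run:
```python
from h import *
s=snap('top'); t=snap('side'); stat()
a=s['image'][220:310,165:265][:,:,::-1]; b=t['image'][320:400,240:360][:,:,::-1]
cv2.imwrite('pics/c8.png',np.hstack([cv2.resize(a,(400,360)),cv2.resize(b,(400,360))]))
```

```text
t 8.0 p [577.9 352.5  34.5] yaw 31.0 rpy [ 1.8e+02 -1.0e-01  3.1e+01] q [ 47.9  28.4 -10.2   0.1 -51.3  73.1] F [-0.6 -0.2 -0.5] op 0.5 gf 0.0
```

View pics/c8.png

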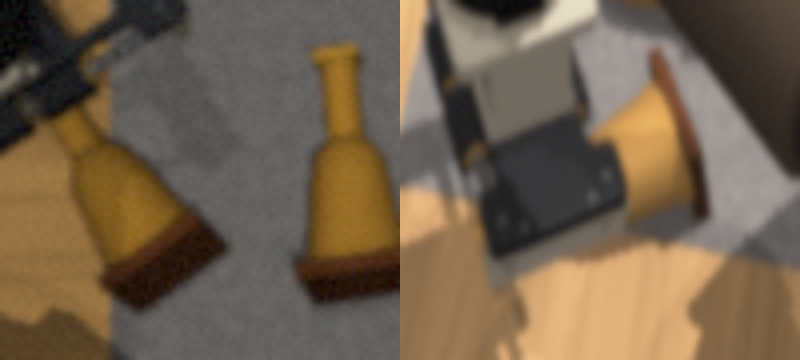

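Request:
{"method": "jog_arm", "body": {"plan": [[[1, 0, 0, -0.06, 0, 0, 0], [1, 0, 0, -0.11, 0, 0, 0], [1, 0, 0.06, -0.11, 0, 0, 0], [1, 0, 0.12, -0.11, 0, 0, 0], [1, 0, 0.12, -0.11, 0, 0, 0], [1, 0, 0.12, -0.11, 0, 0, 0], [1, 0, 0.12, -0.11, 0, 0, 0]]]}}

```text
clock: 8.88
tool_pos: [0.639, 0.2505, 0.1441]
orientation: [179.9, -0.0, 31.1]
force: [0.5, -0.9, -0.1]
opening: 0.0651
gripper_force: 0.0
```

Run:
```python
from h import *
s=snap('top'); t=snap('side'); stat()
bells(s)
im=s['image'][210:345,100:330][:,:,::-1]; b=t['image'][300:400,230:390][:,:,::-1]
cv2.imwrite('pics/c9.png',np.hstack([cv2.resize(im,(460,360)),cv2.resize(b,(340,360))]))
```

```text
t 8.97 p [639.  250.7 144.3] yaw 31.1 rpy [ 1.799e+02 -1.000e-01  3.110e+01] q [ 37.7  23.6  -2.2   0.1 -64.1  83.4] F [-0.3  0.2  0.4] op 72.7 gf 0.0
blob 852 px [252. 266.] nut [602.5 197.9] neck [575.7 193.3] ext 130.0 yaw 3.6 9.8
blob 889 px [191. 264.] nut [597.4 366.9] neck [575.  352.1] ext 127.0 yaw 31.8 33.4
blob 962 px [311. 271.] nut [574.1  21.2] neck [549.4  30.8] ext 135.0 yaw -29.2 -21.3
```

View pics/c9.png

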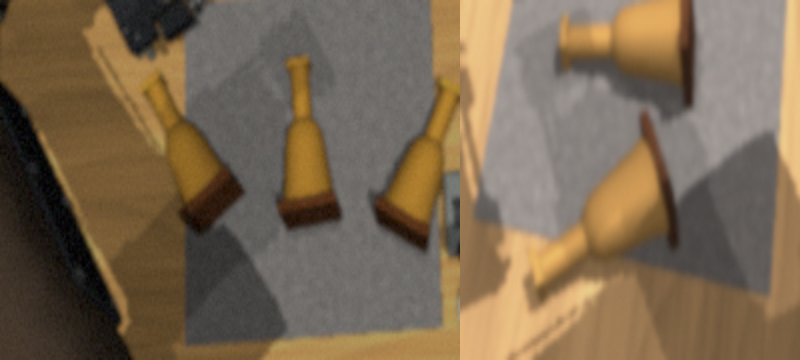

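Run:
```python
from h import *
s=snap('top'); t=snap('side')
p,R,o=cur(); stat()
for X in (p,p-.08*R.apply([0,0,1]),p+.05*R.apply([0,1,0]),p-.05*R.apply([0,1,0])): print(proj(s,X).round(),proj(t,X).round())
print('start',proj(s,[.297,.606,.2]),proj(t,[.297,.606,.2]))
print('cap',onz(s,342,325,.03),'base?')
im=s['image'];d=(im.sum(2)<130)
ys,xs=np.nonzero(d[190:300,120:330]);print(np.percentile(xs,[0,25,50,75,100])+120,np.percentile(ys,[0,50,100])+190)
```

```text
t 9.07 p [639.1 250.6 144.4] yaw 31.1 rpy [ 1.799e+02 -1.000e-01  3.110e+01] q [ 37.7  23.6  -2.2   0.1 -64.1  83.4] F [-0.2  0.  -0.4] op 80.8 gf 0.0
[213. 205.] [253. 289.]
[205. 194.] [250. 263.]
[234. 192.] [246. 272.]
[193. 218.] [260. 308.]
start [ 17.25950114 384.99598019] [421.3853973  481.92193066]
cap [ 0.38018097 -0.00621986  0.03      ] base?
[120. 156. 176. 203. 313.] [190. 224. 299.]
```

Run:
```python
from h import *
row([.576,.352,.06],32,0)
row([.576,.352,.003],32,0)
```

```text
row [-0.0018, -0.1196, 0.0843] [0.06, -0.07, -0.92]
row [-0.0019, -0.1196, 0.1413] [0.06, -0.07, -0.92]
```

Request:
{"method": "jog_arm", "body": {"plan": [[[1, 0, -0.06, 0, 0, 0, -1], [1, -0.002, -0.12, 0.02, 0, 0, -1], [1, -0.002, -0.12, 0.084, 0, 0, -1], [1, -0.002, -0.12, 0.141, 0, 0, -1], [1, -0.002, -0.12, 0.141, 0, 0, -1], [1, -0.002, -0.12, 0.141, 0, 0, -1]]]}}

```text
clock: 9.82
tool_pos: [0.5775, 0.3525, 0.0054]
orientation: [179.9, -0.2, 32.1]
force: [-0.2, -0.4, 1.3]
opening: 0.088
gripper_force: 0.0
```

Request:
{"method": "jog_arm", "body": {"plan": [[[0, 0, 0, 0, 0, 0, 0], [0, 0, 0, 0, 0, 0, 0], [0, 0, 0, 0, 0, 0, 0], [0, 0, 0, 0, 0, 0, 0], [0, 0, 0, 0, 0, 0, 0], [0, 0, 0, 0, 0, 0, 0]]]}}

```text
clock: 10.58
tool_pos: [0.5762, 0.3514, 0.0032]
orientation: [179.9, -0.1, 32.0]
force: [0.3, 0.0, -0.7]
opening: 0.033
gripper_force: 0.0
```

Request:
{"method": "jog_arm", "body": {"plan": [[[0, 0, 0, 0, 0, 0, 0], [0, 0, 0, 0, 0, 0, 0]]]}}

```text
clock: 10.82
tool_pos: [0.5762, 0.3514, 0.0032]
orientation: [179.9, -0.1, 32.0]
force: [0.0, -0.7, -0.2]
opening: 0.0132
gripper_force: 0.0
```

Request:
{"method": "jog_arm", "body": {"plan": [[[0, 0, 0, 0, 0, 0, 0], [0, 0, 0, 0, 0, 0, 0]]]}}

```text
clock: 11.08
tool_pos: [0.5763, 0.3515, 0.0034]
orientation: [179.9, -0.1, 32.0]
force: [0.5, 0.8, 0.1]
opening: 0.0006
gripper_force: 0.1
```

The pictures contradict the readings. In both views the fingers end about 19 mm behind the reported TCP, and the 13 mm chord at the first pinch fits that. I'll go lower in small steps and watch the force.

Request:
{"method": "jog_arm", "body": {"plan": [[[1, 0, 0, 0, 0, 0, 0], [1, 0, 0, 0, 0, 0, 0], [1, 0, 0, 0, 0, 0, 0], [1, 0, 0, 0, 0, 0, 0], [1, 0, 0, 0, 0, 0, 0], [1, 0, 0, 0, 0, 0, 0], [1, 0, 0, 0, 0, 0, 0], [1, 0, 0, 0.003, 0, 0, 0], [1, 0, 0, 0.006, 0, 0, 0], [1, 0, 0, 0.006, 0, 0, 0]]]}}

```text
clock: 12.32
tool_pos: [0.576, 0.3512, -0.0032]
orientation: [179.9, -0.0, 32.0]
force: [-0.2, -0.3, -0.6]
opening: 0.0871
gripper_force: 0.0
```

Request:
{"method": "jog_arm", "body": {"plan": [[[1, 0, 0, 0.003, 0, 0, 0], [1, 0, 0, 0.005, 0, 0, 0], [1, 0, 0, 0.005, 0, 0, 0]]]}}

```text
clock: 12.7
tool_pos: [0.5761, 0.3513, -0.0079]
orientation: [179.9, -0.0, 32.0]
force: [0.2, 0.5, 0.3]
opening: 0.0876
gripper_force: 0.0
```

Request:
{"method": "jog_arm", "body": {"plan": [[[1, 0, 0, 0.003, 0, 0, 0], [1, 0, 0, 0.006, 0, 0, 0], [1, 0, 0, 0.006, 0, 0, 0], [0, 0, 0, 0.006, 0, 0, 0], [0, 0, 0, 0.006, 0, 0, 0], [0, 0, 0, 0.006, 0, 0, 0], [0, 0, 0, 0.006, 0, 0, 0], [0, 0, 0, 0.006, 0, 0, 0], [0, 0, 0, 0.006, 0, 0, 0], [0, 0, 0, 0.006, 0, 0, 0], [0, 0, 0, 0.006, 0, 0, 0], [0, 0, 0, 0.006, 0, 0, 0], [0, 0, 0, 0.006, 0, 0, 0]]]}}

```text
clock: 14.32
tool_pos: [0.5763, 0.3516, -0.0136]
orientation: [179.9, -0.1, 32.0]
force: [0.6, 0.8, -0.1]
opening: 0.0214
gripper_force: 30.0
```

Run:
```python
from h import *
stat()
d=np.array([np.cos(np.radians(32)),np.sin(np.radians(32)),0])
c=np.array([.599,.366,0])-.143*d
print(c); arc(c,range(10,81,10))
```

```text
t 14.32 p [576.3 351.6 -13.6] yaw 32.0 rpy [ 1.799e+02 -1.000e-01  3.200e+01] q [ 47.9  31.4 -12.7   0.1 -45.9  74. ] F [ 0.6  0.8 -0.1] op 21.4 gf 30.001527070999146
[0.47772912 0.29022155 0.        ]
[0, 0.0006, -0.0, -0.0204, 0, 10, 0] [577. 352.   7.]
[0, -0.0023, 0.0, -0.0405, 0, 20, 0] [574. 350.  27.]
[0, -0.0087, -0.0, -0.0599, 0, 30, 0] [569. 347.  46.]
[0, -0.0183, -0.0, -0.0779, 0, 40, 0] [561. 342.  64.]
[0, -0.0309, 0.0, -0.0939, 0, 50, 0] [550. 335.  80.]
[0, -0.0461, 0.0, -0.1075, 0, 60, 0] [537. 327.  94.]
[0, -0.0634, 0.0, -0.1182, 0, 70, 0] [522. 318. 104.]
[0, -0.0824, 0.0, -0.1258, 0, 80, 0] [506. 308. 112.]
```

Request:
{"method": "jog_arm", "body": {"plan": [[[0, 0.0006, 0, -0.0204, 0, 10, 0], [0, -0.0023, 0, -0.0405, 0, 20, 0], [0, -0.0087, 0, -0.0599, 0, 30, 0], [0, -0.0183, 0, -0.0779, 0, 40, 0]]]}}

```text
clock: 14.82
tool_pos: [0.646, 0.3256, 0.0821]
orientation: [174.8, -24.3, 31.3]
force: [3.6, -1.1, -1.8]
opening: 0.0209
gripper_force: 30.0
```

Run:
```python
from h import *
stat()
c=[.4777,.2902,0]
arc(c,range(8,50,8))
```

```text
t 14.82 p [646.  325.6  82.1] yaw 31.3 rpy [174.8 -24.3  31.3] q [ 40.9  17.3 -42.8  53.8 -11.3  27.9] F [ 3.6 -1.1 -1.8] op 20.9 gf 29.99327391386032
[0, -0.0022, -0.0, -0.0252, 0, 8, 0] [634. 321. 104.]
[0, -0.0078, -0.0, -0.0499, 0, 16, 0] [620. 315. 124.]
[0, -0.0169, 0.0, -0.0736, 0, 24, 0] [604. 308. 142.]
[0, -0.0291, 0.0, -0.0958, 0, 32, 0] [585. 299. 157.]
[0, -0.0443, -0.0, -0.1161, 0, 40, 0] [565. 289. 169.]
[0, -0.0622, 0.0, -0.134, 0, 48, 0] [544. 278. 178.]
```

Run:
```python
from h import *
# commanded base: start pose + last row
R0=Ro.from_euler('xyz',[179.9,-.1,32],degrees=True); p0=np.array([.5763,.3516,-.0136])
Rc=R0*Ro.from_euler('y',40,degrees=True); pc=p0+R0.apply([-.0183,0,-.0779]); print(pc)
row([.54,.325,.13],32,15,(pc,Rc,0))
row([.54,.325,.13],32,15)
```

```text
[0.56059339 0.34194575 0.06426782]
row [0.0221, 0.0036, -0.0673] [0.09, -25.1, 0.05]
row [-0.0631, -0.047, -0.0857] [5.44, -9.27, -1.09]
```

Request:
{"method": "jog_arm", "body": {"plan": [[[0, 0, 0, 0, 0, 0, 0], [0, 0, 0, 0, 0, 0, 0]]]}}

```text
clock: 15.08
tool_pos: [0.6485, 0.3268, 0.0844]
orientation: [174.9, -24.5, 31.1]
force: [4.0, 1.7, 6.5]
opening: 0.0212
gripper_force: 30.7
```

Run:
```python
from h import *
stat()
row([.54,.325,.13],32,15)
bells(snap('top'))
```

```text
t 15.07 p [648.5 326.8  84.4] yaw 31.1 rpy [174.9 -24.5  31.1] q [ 41.1  17.3 -42.3  52.8 -11.4  28.6] F [4.  1.7 6.5] op 21.2 gf 30.72293070748856
row [-0.0665, -0.0473, -0.0849] [5.33, -9.48, -1.24]
blob 500 px [208. 239.] nut [624.9 295.6] neck [597.8 287.3] ext 66.0 yaw 3.3 16.9
blob 820 px [252. 265.] nut [602.6 197.2] neck [575.8 193.5] ext 129.0 yaw 4.3 7.9
blob 960 px [312. 271.] nut [574.9  18.9] neck [551.5  29.7] ext 137.0 yaw -28.9 -24.7
```

Run:
```python
from h import *
row([.52,.335,.15],32,5)
```

```text
row [-0.0692, -0.0638, -0.1098] [5.23, -19.47, -1.7]
```

Request:
{"method": "jog_arm", "body": {"plan": [[[0, -0.01, -0.01, -0.05, 1.3, -5, -0.4], [0, -0.03, -0.03, -0.08, 2.6, -10, -0.8], [0, -0.05, -0.05, -0.1, 4, -15, -1.2], [0, -0.0692, -0.0638, -0.1098, 5.23, -19.47, -1.7], [0, -0.0692, -0.0638, -0.1098, 5.23, -19.47, -1.7], [0, -0.0692, -0.0638, -0.1098, 5.23, -19.47, -1.7], [0, -0.0692, -0.0638, -0.1098, 5.23, -19.47, -1.7]]]}}

```text
clock: 16.0
tool_pos: [0.5173, 0.3338, 0.1467]
orientation: [179.9, -4.7, 32.1]
force: [0.3, -1.4, -4.0]
opening: 0.0214
gripper_force: 31.3
```

Run:
```python
from h import *
stat()
s=snap('top'); t=snap('side'); 
a=s['image'][210:330,160:320][:,:,::-1]; b=t['image'][250:400,230:390][:,:,::-1]
cv2.imwrite('pics/c10.png',np.hstack([cv2.resize(a,(400,300)),cv2.resize(b,(400,375))[:300]]))
cv2.imwrite('pics/c10.png',np.hstack([cv2.resize(a,(400,300)),cv2.resize(b,(320,300))]))
```

```text
t 16.0 p [517.3 333.8 146.7] yaw 32.1 rpy [179.9  -4.7  32.1] q [ 52.1  14.4 -16.5   2.  -54.8  68.9] F [ 0.3 -1.4 -4. ] op 21.4 gf 31.321452991178376
```

View pics/c10.png

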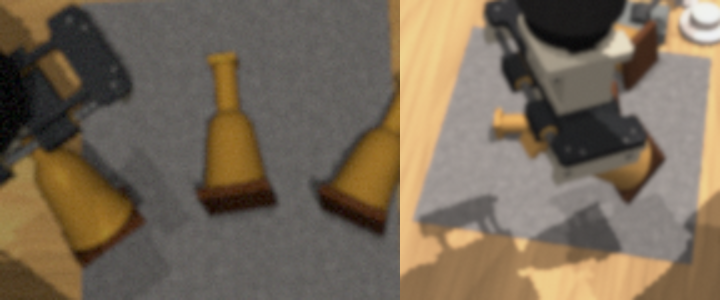

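```bash
cat >> h.py <<'E'
def grow(g,yaw,tilt,off=.0295):
    z=RR(yaw,tilt).apply([0,0,1]); row(np.array(g)+off*z,yaw,tilt)
E
python3 - <<'E'
from h import *
grow([.50,.322,.165],32,40)
grow([.50,.322,.125],32,40)
E
```

```text
row [-0.0027, 0.0002, 0.0047] [0.06, 35.29, 0.09]
row [-0.006, 0.0001, 0.0446] [0.06, 35.29, 0.09]
```

Request:
{"method": "jog_arm", "body": {"plan": [[[0, -0.001, 0, 0.001, 0, 9, 0], [0, -0.002, 0, 0.002, 0, 18, 0], [0, -0.0027, 0, 0.003, 0, 27, 0], [0, -0.0027, 0, 0.0047, 0, 35, 0], [0, -0.0027, 0, 0.0047, 0, 35, 0], [0, -0.004, 0, 0.02, 0, 35, 0], [0, -0.005, 0, 0.035, 0, 35, 0], [0, -0.006, 0, 0.0446, 0, 35, 0], [0, -0.006, 0, 0.0446, 0, 35, 0]]]}}

```text
clock: 17.23
tool_pos: [0.5199, 0.3378, 0.1863]
orientation: [179.4, -33.9, 32.1]
force: [-0.4, -0.4, -3.2]
opening: 0.021
gripper_force: 32.4
```

Run:
```python
from h import *
stat()
```

```text
t 17.23 p [519.9 337.8 186.3] yaw 32.1 rpy [179.4 -33.9  32.1] q [ 31.6  -2.1 -58.3  95.4  -0.3  -5. ] F [-0.4 -0.4 -3.2] op 21.0 gf 32.4008592361497
```

```bash
cat > kin.py <<'E'
from h import *
from scipy.optimize import least_squares
D=[([80.392,20.546,.682,0,-70.136,-16.507],[.297,.606,.201],None),
([40.8,44,25,-9.4,-99.4,72.2],[.5777,.3336,.1013],[-179.9,29.9,22.1]),
([40.6,48.3,20.6,-9.2,-91.1,73.6],[.5779,.3305,.0075],[-180,30,22]),
([39.6,49.2,34.8,-8.9,-103.8,72.5],[.6276,.3516,.0966],[-179.8,29.5,22.1]),
([47.9,30.3,-11.6,.1,-48,73.1],[.5779,.3525,.0043],[179.9,-.1,31]),
([37.7,23.6,-2.2,.1,-64.1,83.4],[.639,.2505,.1441],[179.9,0,31.1]),
([41.1,17.3,-42.3,52.8,-11.4,28.6],[.6485,.3268,.0844],[174.9,-24.5,31.1]),
([52.1,14.4,-16.5,2,-54.8,68.9],[.5173,.3338,.1467],[179.9,-4.7,32.1]),
([31.6,-2.1,-58.3,95.4,-.3,-5],[.5199,.3378,.1863],[179.4,-33.9,32.1])]
E_=lambda a,x: Ro.from_euler(a,x,degrees=True)
def fk(q,P,s4=1,s6=1):
    d1,a1,lat,L2,L3,e,d6,l6,o6=P
    A=E_('z',q[0]); phi=q[1]-q[2]
    F=A*E_('y',phi); W=F*E_('x',s4*q[3])*E_('y',-q[4])
    w=A.apply([a1+L2*np.sin(np.radians(q[1])),lat,d1+L2*np.cos(np.radians(q[1]))])+F.apply([L3,0,e])
    T=W*E_('x',s6*q[5])*E_('x',o6*100)*E_('y',90)
    return w+W.apply([d6,l6,0]),T
def fit(s4,s6):
    def r(P):
        o=[]
        for q,p,rp in D:
            x,T=fk(q,P,s4,s6); o+=list((x-p)*1000)
            if rp: o+=list((T.inv()*Ro.from_euler('xyz',rp,degrees=True)).as_rotvec(degrees=True)*3)
        return o
    best=None
    for o6 in(0,.9,1.8,2.7):
        f=least_squares(r,[.4,.1,-.2,.4,.4,0,.3,0,o6])
        if best is None or f.cost<best.cost: best=f
    return best
if __name__=='__main__':
    for s4 in(1,-1):
        for s6 in(1,-1):
            f=fit(s4,s6); print(s4,s6,round(f.cost,1),np.round(f.x,4))
E
python3 kin.py
```

```text
1 1 43687.4 [-0.0949  0.4618 -0.0976  0.3356  0.0102  0.0965  0.1652 -0.0534  1.15  ]
1 -1 198202.9 [-0.0949  0.4618 -0.0976  0.3356  0.0102  0.0965  0.1652 -0.0534  2.318 ]
-1 1 116574.6 [ 1.994e-01  1.000e-04 -3.000e-04  6.011e-01  4.638e-01 -3.000e-04
  4.037e-01 -1.918e-01  1.532e+00]
-1 -1 2.6 [ 1.994e-01  1.000e-04 -3.000e-04  6.011e-01  4.638e-01 -3.000e-04
  4.037e-01 -1.918e-01 -8.997e-01]
```

```bash
cat >> kin.py <<'E'
P_=[.1994,.0001,-.0003,.6011,.4638,-.0003,.4037,-.1918,-.8997]
LO=np.array([-176,-82,-58.2,-173.8,-174.7,-.2]);LO=np.array([-176,-82,-58.2,-173.8,-174.7,-173.6]);HI=np.array([176,121.7,71.7,95.5,-.2,173.6])
def ik(p,R,seed=None):
    def r(q):
        x,T=fk(q,P_,-1,-1); return np.r_[(x-p)*100,(T.inv()*R).as_rotvec()*10]
    best=None
    for sd in ([seed] if seed is not None else [])+[[40,30,-10,0,-50,60],[0,20,-10,0,-60,-80],[0,30,10,0,-90,80],[-20,10,-30,20,-30,0]]:
        f=least_squares(r,np.clip(sd,LO+1,HI-1),bounds=(LO,HI),xtol=1e-9)
        if best is None or f.cost<best.cost: best=f
        if best.cost<1e-4: break
    return best.x,best.cost
E
python3 - <<'E'
from kin import *
def chk(g,yaw,tilts,off=.0295):
    o=[]
    for T in tilts:
        R=RR(yaw,T); q,c=ik(np.array(g)+off*R.apply([0,0,1]),R); o.append((T,'ok' if c<1e-4 else '--',int(q[4])))
    print(np.round(g,3),yaw,o)
for yaw in(3,-12): 
  y=-.1 if yaw==3 else -.28
  s=.12
  for th in(0,30,60,90):
    c,n=np.cos(np.radians(th)),np.sin(np.radians(th))
    chk([.421+.016*n+s*c,y+(s*c)*np.tan(np.radians(yaw)),s*n+.016*c],yaw,(-60,-45,-30,0,10,20,30,40))
for yaw in(30,45,60): chk([.5,.32,.12],yaw,(0,10,20,30,40))
for yaw in(5,25,45): chk([.46,.19,.12],yaw,(0,10,20,30,40))
E
```

```text
[ 0.541 -0.094  0.016] 3 [(-60, 'ok', -108), (-45, 'ok', -93), (-30, 'ok', -76), (0, 'ok', -38), (10, 'ok', -22), (20, '--', -2), (30, '--', 0), (40, '--', -8)]
[ 0.533 -0.095  0.074] 3 [(-60, 'ok', -111), (-45, 'ok', -97), (-30, 'ok', -81), (0, 'ok', -45), (10, 'ok', -31), (20, 'ok', -12), (30, '--', 0), (40, '--', 0)]
[ 0.495 -0.097  0.112] 3 [(-60, 'ok', -111), (-45, 'ok', -97), (-30, 'ok', -82), (0, 'ok', -49), (10, 'ok', -35), (20, 'ok', -19), (30, '--', -4), (40, '--', 0)]
[ 0.437 -0.1    0.12 ] 3 [(-60, 'ok', -106), (-45, 'ok', -94), (-30, 'ok', -80), (0, 'ok', -49), (10, 'ok', -36), (20, 'ok', -21), (30, '--', -11), (40, '--', -5)]
[ 0.541 -0.306  0.016] -12 [(-60, 'ok', -114), (-45, 'ok', -98), (-30, 'ok', -81), (0, 'ok', -42), (10, 'ok', -27), (20, 'ok', -11), (30, 'ok', 0), (40, 'ok', -12)]
[ 0.533 -0.302  0.074] -12 [(-60, 'ok', -117), (-45, 'ok', -102), (-30, 'ok', -85), (0, 'ok', -48), (10, 'ok', -34), (20, 'ok', -19), (30, '--', 0), (40, 'ok', -7)]
[ 0.495 -0.293  0.112] -12 [(-60, 'ok', -116), (-45, 'ok', -102), (-30, 'ok', -86), (0, 'ok', -51), (10, 'ok', -38), (20, 'ok', -24), (30, 'ok', -6), (40, 'ok', -3)]
[ 0.437 -0.28   0.12 ] -12 [(-60, 'ok', -111), (-45, 'ok', -97), (-30, 'ok', -83), (0, 'ok', -50), (10, 'ok', -38), (20, 'ok', -24), (30, 'ok', -7), (40, 'ok', -1)]
[0.5  0.32 0.12] 30 [(0, 'ok', -53), (10, 'ok', -38), (20, 'ok', -20), (30, '--', -3), (40, '--', -2)]
[0.5  0.32 0.12] 45 [(0, 'ok', -53), (10, 'ok', -39), (20, 'ok', -23), (30, '--', -1), (40, '--', 0)]
[0.5  0.32 0.12] 60 [(0, 'ok', -53), (10, 'ok', -41), (20, 'ok', -30), (30, 'ok', -21), (40, 'ok', -21)]
[0.46 0.19 0.12] 5 [(0, 'ok', -50), (10, 'ok', -36), (20, 'ok', -22), (30, '--', -23), (40, '--', -25)]
[0.46 0.19 0.12] 25 [(0, 'ok', -50), (10, 'ok', -36), (20, 'ok', -19), (30, '--', -10), (40, '--', 0)]
[0.46 0.19 0.12] 45 [(0, 'ok', -50), (10, 'ok', -38), (20, 'ok', -24), (30, 'ok', -9), (40, 'ok', -8)]
```

Run:
```python
from kin import *
grow([.50,.32,.18],45,10)
for g,y,T in(([.5,.32,.18],45,10),([.5,.32,.18],60,25),([.5,.32,.17],60,38),([.5,.32,.12],60,38)):
    R=RR(y,T); print(ik(np.array(g)+.0295*R.apply([0,0,1]),R,[50,15,-15,2,-50,60]))
```

```text
row [-0.0374, 0.0032, 0.0175] [5.47, -23.73, -12.21]
(array([ 52.34023512,   9.53773726, -22.82760902,   1.71810578,
       -47.72779359,  81.6442108 ]), np.float64(7.420721645405428e-25))
(array([ 47.88762655,   4.43876831, -28.61687148,  -9.42475048,
       -32.78834575, 108.98073531]), np.float64(2.111204405037288e-28))
(array([ 41.83220459,   3.06214427, -30.30874548, -29.71650044,
       -22.78356645, 132.28373183]), np.float64(2.715278379514369e-24))
(array([ 39.09760737,   7.86397673, -29.91965959, -39.08711654,
       -20.38824331, 144.06540257]), np.float64(2.230173527340959e-23))
```

Request:
{"method": "jog_arm", "body": {"plan": [[[0, -0.01, 0.001, 0.004, 1.4, -6, -3], [0, -0.02, 0.002, 0.009, 2.7, -12, -6], [0, -0.03, 0.002, 0.013, 4.1, -18, -9], [0, -0.0374, 0.0032, 0.0175, 5.47, -23.73, -12.21], [0, -0.0374, 0.0032, 0.0175, 5.47, -23.73, -12.21], [0, -0.0374, 0.0032, 0.0175, 5.47, -23.73, -12.21], [0, -0.0374, 0.0032, 0.0175, 5.47, -23.73, -12.21]]]}}

```text
clock: 18.1
tool_pos: [0.5031, 0.3274, 0.1512]
orientation: [-179.8, -9.9, 45.3]
force: [1.2, -0.7, -2.9]
opening: 0.0212
gripper_force: 33.5
```

Run:
```python
from kin import *
stat()
grow([.5,.32,.175],60,25);grow([.5,.32,.17],60,38);grow([.5,.32,.125],60,38)
```

```text
t 18.1 p [503.1 327.4 151.2] yaw 45.3 rpy [-179.8   -9.9   45.3] q [ 52.4   9.8 -22.4   1.4 -48.   82.1] F [ 1.2 -0.7 -2.9] op 21.2 gf 33.54975122550968
row [0.004, -0.0002, 0.0037] [4.26, 14.97, -14.04]
row [0.0092, -0.0016, 0.0062] [5.86, 27.9, -13.56]
row [0.0014, -0.0015, 0.0505] [5.86, 27.9, -13.56]
```

Request:
{"method": "jog_arm", "body": {"plan": [[[0, 0.002, 0, 0.002, 2, 7.5, -7], [0, 0.004, 0, 0.0037, 4.26, 15, -14], [0, 0.006, -0.001, 0.005, 5, 22, -13.8], [0, 0.0092, -0.0016, 0.0062, 5.86, 27.9, -13.56], [0, 0.0092, -0.0016, 0.0062, 5.86, 27.9, -13.56], [0, 0.0092, -0.0016, 0.0062, 5.86, 27.9, -13.56], [0, 0.006, -0.0015, 0.02, 5.86, 27.9, -13.56], [0, 0.004, -0.0015, 0.035, 5.86, 27.9, -13.56], [0, 0.0014, -0.0015, 0.0505, 5.86, 27.9, -13.56], [0, 0.0014, -0.0015, 0.0505, 5.86, 27.9, -13.56], [0, 0.0014, -0.0015, 0.0505, 5.86, 27.9, -13.56]]]}}

```text
clock: 19.48
tool_pos: [0.51, 0.3335, 0.1026]
orientation: [179.7, -38.1, 59.9]
force: [-0.1, 0.1, -3.2]
opening: 0.0211
gripper_force: 32.4
```

Run:
```python
from kin import *
stat()
bells(snap('top'))
p,R,o=cur(); print('grip',p-.0295*R.apply([0,0,1]))
```

```text
t 19.48 p [510.  333.5 102.6] yaw 59.9 rpy [179.7 -38.1  59.9] q [ 39.4   7.2 -30.3 -37.8 -20.2 142.4] F [-0.1  0.1 -3.2] op 21.1 gf 32.426315772827365
blob 531 px [251. 257.] nut [602.7 196.8] neck [576.3 193.5] ext 106.0 yaw 5.7 7.2
blob 964 px [312. 271.] nut [575.8  20.9] neck [551.3  29.6] ext 137.0 yaw -28.9 -19.5
blob 168 px [178. 269.] nut [517.6 370.3] neck [533.  354.9] ext 37.0 yaw 139.5 135.1
grip [0.50069981 0.31780019 0.1260469 ]
```

Request:
{"method": "jog_arm", "body": {"plan": [[[0, -0.003, 0, 0.004, 0, 0, 0], [0, -0.006, 0, 0.008, 0, 0, 0], [0, -0.006, 0, 0.008, 0, 0, 0]]]}}

```text
clock: 19.9
tool_pos: [0.513, 0.3363, 0.0969]
orientation: [179.5, -38.6, 60.0]
force: [-5.3, 2.2, 15.2]
opening: 0.0212
gripper_force: 30.8
```

Request:
{"method": "jog_arm", "body": {"plan": [[[0, -0.003, 0, 0.004, 0, 0, 0], [0, -0.003, 0, 0.004, 0, 0, 0]]]}}

```text
clock: 20.15
tool_pos: [0.5157, 0.3382, 0.0952]
orientation: [179.3, -38.9, 60.1]
force: [-5.6, 4.1, 26.0]
opening: 0.0211
gripper_force: 30.4
```

Request:
{"method": "jog_arm", "body": {"plan": [[[0, 0.003, 0, -0.004, 0, 0, 0], [0, 0.003, 0, -0.004, 0, 0, 0], [0.5, 0.003, 0, -0.004, 0, 0, 0], [0.6, 0.003, 0, -0.004, 0, 0, 0], [0.7, 0.003, 0, -0.004, 0, 0, 0], [1, 0.003, 0, -0.004, 0, 0, 0], [1, 0.003, 0, -0.004, 0, 0, 0], [1, 0.003, 0, -0.004, 0, 0, 0], [1, 0.003, 0, -0.004, 0, 0, 0], [1, 0.003, 0, -0.05, 0, 0, 0], [1, 0.003, 0, -0.1, 0, 0, 0], [1, 0.003, 0, -0.1, 0, 0, 0]]]}}

```text
clock: 21.65
tool_pos: [0.48, 0.2817, 0.1715]
orientation: [179.6, -38.4, 60.0]
force: [0.3, 1.2, 0.9]
opening: 0.0876
gripper_force: 0.0
```

Run:
```python
from kin import *
stat()
s=snap('top'); t=snap('side'); bells(s)
a=s['image'][210:330,160:320][:,:,::-1]; b=t['image'][230:400,230:400][:,:,::-1]
cv2.imwrite('pics/c11.png',np.hstack([cv2.resize(a,(400,300)),cv2.resize(b,(300,300))]))
```

```text
t 21.65 p [480.  281.7 171.5] yaw 60.0 rpy [179.6 -38.4  60. ] q [ 38.5  -3.8 -33.5 -29.2 -26.8 133.6] F [0.3 1.2 0.9] op 87.6 gf 0.0
blob 934 px [312. 271.] nut [573.8  20.4] neck [549.3  30.5] ext 135.0 yaw -27.6 -22.3
blob 156 px [257. 273.] nut [494.  167.1] neck [511.3 182.3] ext 37.0 yaw -130.5 -138.8
blob 226 px [191. 283.] nut [477.4 338.8] neck [498.3 326. ] ext 43.0 yaw 140.7 148.4
```

View pics/c11.png

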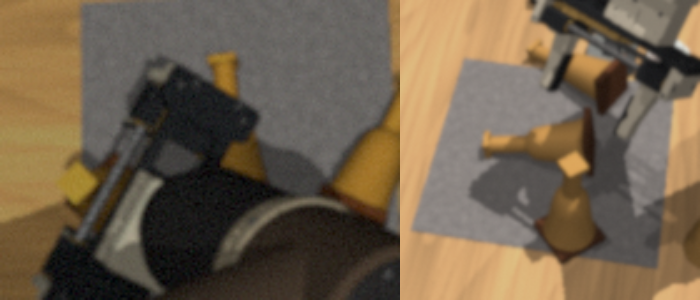

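Run:
```python
from kin import *
q0=ctrl.get_obs()['joint_pos']
for g,y,T in(([.5,.25,.25],30,0),([.577,.1935,.12],5,-45),([.577,.1935,.018],5,-45)):
    grow(g,y,T,.0275); R=RR(y,T); print(ik(np.array(g)+.0275*R.apply([0,0,1]),R,q0))
```

```text
row [0.0196, 0.034, -0.0532] [-9.7, -37.38, 28.63]
(array([ 4.66637841e+01,  8.82817718e+00, -1.22628668e+01,  2.43513010e-12,
       -6.89089560e+01,  7.33662159e+01]), np.float64(2.0606250193644373e-24))
row [-0.0727, 0.1127, 0.0298] [3.73, -76.43, 59.34]
(array([  26.68477856,   46.99086232,   25.00620381,  -16.15999704,
       -110.15585365,   68.62343751]), np.float64(1.0220218460182588e-25))
row [-0.1357, 0.1124, 0.1099] [3.73, -76.43, 59.34]
(array([  26.72505516,   52.51416761,   21.80533436,  -15.50611044,
       -101.75149461,   71.06072874]), np.float64(1.4994997378707923e-28))
```

Request:
{"method": "jog_arm", "body": {"plan": [[[1, 0.01, 0.015, -0.04, -2.4, -9.3, 7.1], [1, 0.0196, 0.034, -0.0532, -4.8, -18.7, 14.3], [1, 0.0196, 0.034, -0.0532, -7.2, -28, 21.5], [1, 0.0196, 0.034, -0.0532, -9.7, -37.38, 28.63], [1, 0.0196, 0.034, -0.0532, -9.7, -37.38, 28.63], [1, -0.0727, 0.1127, 0.0298, 3.73, -76.43, 59.34], [1, -0.0727, 0.1127, 0.0298, 3.73, -76.43, 59.34], [1, -0.0727, 0.1127, 0.0298, 3.73, -76.43, 59.34], [1, -0.0727, 0.1127, 0.0298, 3.73, -76.43, 59.34], [1, -0.0727, 0.1127, 0.0298, 3.73, -76.43, 59.34], [1, -0.0727, 0.1127, 0.0298, 3.73, -76.43, 59.34], [1, -0.0727, 0.1127, 0.0298, 3.73, -76.43, 59.34], [1, -0.0727, 0.1127, 0.0298, 3.73, -76.43, 59.34]]]}}

```text
clock: 23.38
tool_pos: [0.5576, 0.1923, 0.1009]
orientation: [180.0, 44.9, 5.1]
force: [-0.1, -0.4, 0.5]
opening: 0.0874
gripper_force: 0.0
```

Run:
```python
from kin import *
stat(); bells(snap('top')); grow([.577,.1935,.019],5,-45,.0275)
```

```text
t 23.38 p [557.6 192.3 100.9] yaw 5.1 rpy [180.   44.9   5.1] q [  26.7   46.9   25.   -16.1 -110.1   68.6] F [-0.1 -0.4  0.5] op 87.4 gf 0.0
blob 817 px [252. 265.] nut [602.7 196.9] neck [575.8 193.4] ext 130.0 yaw 5.5 7.4
blob 971 px [311. 279.] nut [563.3  34.3] neck [538.1  42.8] ext 136.0 yaw -15.9 -18.7
row [0.0718, 0.0006, 0.072] [0.07, -0.1, 0.07]
```

Request:
{"method": "jog_arm", "body": {"plan": [[[1, 0.036, 0, 0.036, 0, 0, 0], [1, 0.062, 0, 0.062, 0, 0, 0], [1, 0.072, 0, 0.072, 0, 0, 0], [1, 0.072, 0, 0.072, 0, 0, 0], [0, 0.072, 0, 0.072, 0, 0, 0], [0, 0.072, 0, 0.072, 0, 0, 0], [0, 0.072, 0, 0.072, 0, 0, 0], [0, 0.072, 0, 0.072, 0, 0, 0], [0, 0.072, 0, 0.072, 0, 0, 0], [0, 0.072, 0, 0.072, 0, 0, 0], [0, 0.072, 0, 0.072, 0, 0, 0], [0, 0.072, 0, 0.072, 0, 0, 0], [0, 0.072, 0, 0.072, 0, 0, 0]]]}}

```text
clock: 25.05
tool_pos: [0.5574, 0.1915, -0.0023]
orientation: [179.9, 45.1, 4.9]
force: [-0.8, -0.3, -0.1]
opening: 0.0209
gripper_force: 42.3
```

Run:
```python
from kin import *
stat()
q0=ctrl.get_obs()['joint_pos']
for g,y,T in(([.56,.19,.13],10,-20),([.52,.175,.18],30,5),([.50,.175,.17],45,30),([.50,.175,.125],45,30)):
    grow(g,y,T,.0275); R=RR(y,T); q0,c=ik(np.array(g)+.0275*R.apply([0,0,1]),R,q0); print(q0.round(),c<1e-4)
```

```text
t 25.05 p [557.4 191.5  -2.3] yaw 4.9 rpy [179.9  45.1   4.9] q [  26.7   52.6   21.8  -15.5 -101.8   71. ] F [-0.8 -0.3 -0.1] op 20.9 gf 42.334474101662636
row [-0.0803, 0.0027, -0.0702] [-2.65, 25.07, -4.28]
[ 33.  29.   2.  -8. -81.  70.] True
row [-0.1355, 0.0124, -0.0834] [-8.77, 49.28, -24.26]
[ 40.   8. -24.   1. -54.  80.] True
row [-0.1391, 0.0028, -0.0707] [-5.56, 71.85, -42.54]
[ 37.  -3. -40.  -9. -24. 105.] True
row [-0.1072, 0.0027, -0.039] [-5.56, 71.85, -42.54]
[ 37.   1. -42. -13. -18. 110.] True
```

Request:
{"method": "jog_arm", "body": {"plan": [[[0, -0.03, 0, -0.03, -1, 8, -1], [0, -0.055, 0.002, -0.05, -2, 16, -3], [0, -0.0803, 0.0027, -0.0702, -2.65, 25, -4.3], [0, -0.1, 0.006, -0.078, -5, 33, -11], [0, -0.12, 0.009, -0.082, -7, 41, -18], [0, -0.1355, 0.0124, -0.0834, -8.77, 49.28, -24.26], [0, -0.1355, 0.0124, -0.0834, -8.77, 49.28, -24.26], [0, -0.137, 0.009, -0.079, -7.7, 57, -30], [0, -0.138, 0.006, -0.075, -6.6, 64.5, -36], [0, -0.1391, 0.0028, -0.0707, -5.56, 71.85, -42.54], [0, -0.1391, 0.0028, -0.0707, -5.56, 71.85, -42.54], [0, -0.1391, 0.0028, -0.0707, -5.56, 71.85, -42.54], [0, -0.1231, 0.0028, -0.055, -5.56, 71.85, -42.54], [0, -0.1107, 0.0027, -0.0425, -5.56, 71.85, -42.54], [0, -0.1072, 0.0027, -0.039, -5.56, 71.85, -42.54], [0, -0.1072, 0.0027, -0.039, -5.56, 71.85, -42.54]]]}}

```text
clock: 27.05
tool_pos: [0.5102, 0.1852, 0.1011]
orientation: [-180.0, -29.9, 45.0]
force: [0.4, -0.1, -3.7]
opening: 0.0212
gripper_force: 33.7
```

Run:
```python
from kin import *
stat()
p,R,o=cur(); print('grip',p-.0275*R.apply([0,0,1]), 'down', R.inv().apply([0,0,-1]).round(2))
```

```text
t 27.05 p [510.2 185.2 101.1] yaw 45.0 rpy [-180.   -29.9   45. ] q [ 36.9   1.1 -41.9 -13.5 -17.7 109.9] F [ 0.4 -0.1 -3.7] op 21.2 gf 33.671033187856665
grip [0.50051611 0.17546638 0.12496712] down [-0.5   0.    0.87]
```

Still hanging free (Fz -3.7), so I'll lower it 3 mm at a time.

Request:
{"method": "jog_arm", "body": {"plan": [[[0, -0.0015, 0, 0.0026, 0, 0, 0], [0, -0.0015, 0, 0.0026, 0, 0, 0]]]}}

```text
clock: 27.3
tool_pos: [0.5099, 0.1849, 0.0986]
orientation: [-180.0, -30.0, 45.0]
force: [-0.3, 0.4, -4.2]
opening: 0.0213
gripper_force: 33.7
```

Request:
{"method": "jog_arm", "body": {"plan": [[[0, -0.0015, 0, 0.0026, 0, 0, 0], [0, -0.0015, 0, 0.0026, 0, 0, 0]]]}}

```text
clock: 27.55
tool_pos: [0.5096, 0.1847, 0.0952]
orientation: [-180.0, -30.0, 45.0]
force: [0.4, -0.1, -3.2]
opening: 0.0211
gripper_force: 33.7
```

Request:
{"method": "jog_arm", "body": {"plan": [[[0, -0.0015, 0, 0.0026, 0, 0, 0], [0, -0.0015, 0, 0.0026, 0, 0, 0]]]}}

```text
clock: 27.8
tool_pos: [0.5102, 0.1851, 0.0926]
orientation: [180.0, -30.1, 45.0]
force: [0.8, 1.2, -2.1]
opening: 0.0214
gripper_force: 33.5
```

Request:
{"method": "jog_arm", "body": {"plan": [[[0, -0.0005, 0, 0.001, 0, 0, 0], [0.4, -0.0005, 0, 0.001, 0, 0, 0], [0.4, -0.0005, 0, 0.001, 0, 0, 0], [0.6, -0.0005, 0, 0.001, 0, 0, 0], [1, -0.0005, 0, 0.001, 0, 0, 0], [1, -0.0005, 0, 0.001, 0, 0, 0], [1, -0.0005, 0, 0.001, 0, 0, 0], [1, -0.0005, 0, 0.001, 0, 0, 0], [1, 0, 0, -0.05, 0, 0, 0], [1, 0, 0, -0.1, 0, 0, 0], [1, 0, 0, -0.1, 0, 0, 0]]]}}

```text
clock: 29.18
tool_pos: [0.4752, 0.1495, 0.1831]
orientation: [179.9, -30.4, 45.1]
force: [0.6, 0.5, -0.5]
opening: 0.0875
gripper_force: 0.0
```

```bash
cat >> h.py <<'E'
def nutpos(box_t,box_s):
    """standing bells: triangulate nothing fancy, list brass blobs in both views"""
    for n,(u0,v0,u1,v1) in(('top',box_t),('side',box_s)):
        s=snap(n); im=s['image'][v0:v1,u0:u1].astype(int); r,g,b=im[...,0],im[...,1],im[...,2]
        m=((r>70)&(b<0.42*r)&(g>0.45*r)).astype(np.uint8); k,l,st,c=cv2.connectedComponentsWithStats(m)
        for i in range(1,k):
            if st[i,4]>60: print(n,'bbox',st[i,:4]+[u0,v0,0,0],st[i,4])
E
python3 - <<'E'
from kin import *
stat(); bells(snap('top')); nutpos((150,200,345,330),(230,230,400,400))
E
```

```text
t 29.18 p [475.2 149.5 183.1] yaw 45.1 rpy [179.9 -30.4  45.1] q [ 35.9 -11.1 -41.1  -8.9 -30.2 105.6] F [ 0.6  0.5 -0.5] op 87.5 gf 0.0
blob 710 px [202. 289.] nut [501.2 342.2] neck [485.4 319.4] ext 92.0 yaw 62.8 55.2
top bbox [313 244  12  12] 94
top bbox [182 273  41  32] 717
side bbox [307 260  49  54] 1158
side bbox [308 318  36  60] 951
side bbox [392 356   8  25] 126
```

Run:
```python
from kin import *
q0=ctrl.get_obs()['joint_pos']
for g,y,T in(([.5,.08,.25],10,0),([.54,.042,.15],-17,-45)):
    grow(g,y,T,.0275); R=RR(y,T); q0,c=ik(np.array(g)+.0275*R.apply([0,0,1]),R,q0); print(q0.round(),c<1e-4)
```

```text
row [-0.0047, 0.0673, -0.0536] [-9.18, -29.05, 34.18]
[ 31.   4. -18.   0. -68.  69.] True
row [-0.0574, 0.1053, 0.0222] [8.63, -67.11, 65.68]
[  11.   39.   15.  -20. -106.   64.] True
```

Request:
{"method": "jog_arm", "body": {"plan": [[[1, 0, 0.01, -0.03, -2.3, -7.3, 8.5], [1, 0, 0.03, -0.0536, -4.6, -14.5, 17], [1, -0.003, 0.05, -0.0536, -7, -22, 26], [1, -0.0047, 0.0673, -0.0536, -9.18, -29.05, 34.18], [1, -0.0047, 0.0673, -0.0536, -9.18, -29.05, 34.18], [1, -0.0574, 0.1053, 0.0222, 8.63, -67.11, 65.68], [1, -0.0574, 0.1053, 0.0222, 8.63, -67.11, 65.68], [1, -0.0574, 0.1053, 0.0222, 8.63, -67.11, 65.68], [1, -0.0574, 0.1053, 0.0222, 8.63, -67.11, 65.68], [1, -0.0574, 0.1053, 0.0222, 8.63, -67.11, 65.68], [1, -0.0574, 0.1053, 0.0222, 8.63, -67.11, 65.68], [1, -0.0574, 0.1053, 0.0222, 8.63, -67.11, 65.68], [1, -0.0574, 0.1053, 0.0222, 8.63, -67.11, 65.68]]]}}

```text
clock: 30.95
tool_pos: [0.5215, 0.0483, 0.1321]
orientation: [-179.9, 44.8, -16.8]
force: [-0.0, -0.3, 0.2]
opening: 0.0878
gripper_force: 0.0
```

Run:
```python
from kin import *
stat(); bells(snap('top')); nutpos((150,200,345,330),(230,230,400,400))
```

```text
t 30.95 p [521.5  48.3 132.1] yaw -16.8 rpy [-179.9   44.8  -16.8] q [  10.6   38.8   14.7  -19.9 -106.3   64. ] F [-0.  -0.3  0.2] op 87.8 gf 0.0
side bbox [306 260  57  57] 1023
side bbox [309 319  32  55] 771
side bbox [392 357   8  22] 102
```

```bash
sed -i 's/r>70/r>40/' h.py
python3 - <<'E'
from kin import *
bells(snap('top')); nutpos((150,200,345,330),(230,200,400,400))
s=snap('side'); t=snap('top')
print(proj(s,[.5,.175,.136]),proj(s,[.5,.175,0]),proj(s,[.563,.034,.013]),proj(s,[.43,.07,.03]),proj(t,[.5,.175,.14]))
E
```

```text
side bbox [307 260  56  58] 1112
side bbox [308 319  35  57] 783
side bbox [392 358   8  21] 106
[325.55209012 274.09218622] [323.7030206  313.46615216] [307.35353174 262.06438784] [359.6687174 275.2948785] [251.4256346  268.56745499]
```

Run:
```python
from kin import *
t=snap('top')
print(proj(t,[.563,.034,.018]),proj(t,[.54,.042,.02]))
q0=ctrl.get_obs()['joint_pos']
for g in([.538,.0425,.05],[.538,.0425,.019]): grow(g,-17,-45,.0275)
```

```text
[319.69563125 245.85037122] [316.69743658 255.74849989]
row [0.0696, 0.0002, 0.0728] [0.01, -0.04, 0.01]
row [0.0915, 0.0002, 0.0947] [0.01, -0.04, 0.01]
```

Projected nut (320,246) matches the last seen blob, so I'll grasp.

Request:
{"method": "jog_arm", "body": {"plan": [[[1, 0.04, 0, 0.042, 0, 0, 0], [1, 0.0696, 0, 0.0728, 0, 0, 0], [1, 0.085, 0, 0.088, 0, 0, 0], [1, 0.0915, 0, 0.0947, 0, 0, 0], [1, 0.0915, 0, 0.0947, 0, 0, 0], [0, 0.0915, 0, 0.0947, 0, 0, 0], [0, 0.0915, 0, 0.0947, 0, 0, 0], [0, 0.0915, 0, 0.0947, 0, 0, 0], [0, 0.0915, 0, 0.0947, 0, 0, 0], [0, 0.0915, 0, 0.0947, 0, 0, 0], [0, 0.0915, 0, 0.0947, 0, 0, 0], [0, 0.0915, 0, 0.0947, 0, 0, 0], [0, 0.0915, 0, 0.0947, 0, 0, 0], [0, 0.0915, 0, 0.0947, 0, 0, 0]]]}}

```text
clock: 33.15
tool_pos: [0.5199, 0.0489, -0.0008]
orientation: [-179.9, 44.9, -17.0]
force: [1.8, 5.2, 0.2]
opening: 0.0208
gripper_force: 45.9
```

Run:
```python
from kin import *
stat()
for yy in(-17,10,30):
 q0=ctrl.get_obs()['joint_pos']
 for g,y,T in(([.55,.045,.13],-17,-20),([.55,.055,.18],(yy-17)/2,5),([.55,.06,.17],yy,28),([.55,.06,.12],yy,28)):
    grow(g,y,T,.0275); R=RR(y,T); q0,c=ik(np.array(g)+.0275*R.apply([0,0,1]),R,q0); print(q0.round(),c<1e-4)
```

```text
t 33.15 p [519.9  48.9  -0.8] yaw -17.0 rpy [-179.9   44.9  -17. ] q [ 10.7  46.6  10.1 -19.3 -94.7  68. ] F [1.8 5.2 0.2] op 20.8 gf 45.93324713408947
row [-0.0596, -0.0052, -0.0888] [-0.04, 24.94, 0.02]
[ 17.  26.  -4. -11. -78.  60.] True
row [-0.0875, -0.0148, -0.1294] [-0.05, 49.94, 0.01]
[ 29.   8. -24.   4. -54.  42.] True
row [-0.0762, -0.0195, -0.1309] [-0.05, 72.94, -0.0]
[ 32.  -1. -57.  57. -25. -10.] True
row [-0.0409, -0.0195, -0.0955] [-0.05, 72.94, -0.0]
[ 28.   5. -58.  62. -21. -13.] False
row [-0.0596, -0.0052, -0.0888] [-0.04, 24.94, 0.02]
[ 17.  26.  -4. -11. -78.  60.] True
row [-0.0875, -0.0153, -0.1293] [-4.8, 49.69, -13.09]
[ 28.   8. -24.   3. -53.  57.] True
row [-0.0772, -0.0254, -0.1299] [-4.3, 71.49, -28.57]
[ 28.  -3. -56.  39. -13.  36.] True
row [-0.0419, -0.0254, -0.0945] [-4.3, 71.49, -28.57]
[ 23.   3. -58.  45.  -6.  33.] False
row [-0.0596, -0.0052, -0.0888] [-0.04, 24.94, 0.02]
[ 17.  26.  -4. -11. -78.  60.] True
row [-0.0876, -0.0157, -0.1292] [-8.33, 49.21, -22.79]
[ 27.   8. -24.   2. -53.  68.] True
row [-0.0791, -0.029, -0.128] [-7.43, 68.55, -49.62]
[ 25.  -1. -38.  -6. -25. 100.] True
row [-0.0438, -0.0289, -0.0926] [-7.43, 68.55, -49.62]
[ 24.   4. -41.  -9. -18. 103.] True
```

Request:
{"method": "jog_arm", "body": {"plan": [[[0, -0.02, 0, -0.03, 0, 8, 0], [0, -0.04, -0.003, -0.06, 0, 16, 0], [0, -0.0596, -0.0052, -0.0888, 0, 25, 0], [0, -0.069, -0.009, -0.1, -2.7, 33, -7.5], [0, -0.078, -0.012, -0.115, -5.5, 41, -15], [0, -0.0876, -0.0157, -0.1292, -8.33, 49.2, -22.8], [0, -0.0876, -0.0157, -0.1292, -8.33, 49.2, -22.8], [0, -0.085, -0.02, -0.129, -8, 55.5, -32], [0, -0.082, -0.025, -0.1285, -7.7, 62, -41], [0, -0.0791, -0.029, -0.128, -7.43, 68.55, -49.6], [0, -0.0791, -0.029, -0.128, -7.43, 68.55, -49.6], [0, -0.0791, -0.029, -0.128, -7.43, 68.55, -49.6], [0, -0.065, -0.029, -0.114, -7.43, 68.55, -49.6], [0, -0.052, -0.029, -0.101, -7.43, 68.55, -49.6], [0, -0.046, -0.029, -0.095, -7.43, 68.55, -49.6], [0, -0.046, -0.029, -0.095, -7.43, 68.55, -49.6]]]}}

```text
clock: 35.15
tool_pos: [0.5614, 0.0662, 0.0985]
orientation: [-180.0, -27.8, 30.0]
force: [0.5, -0.4, -5.1]
opening: 0.0205
gripper_force: 37.2
```

Run:
```python
from kin import *
stat()
p,R,o=cur(); print('grip',p-.0275*R.apply([0,0,1]), 'down', R.inv().apply([0,0,-1]).round(2))
```

```text
t 35.15 p [561.4  66.2  98.5] yaw 30.0 rpy [-180.   -27.8   30. ] q [ 24.3   3.7 -40.5  -8.5 -18.3 103. ] F [ 0.5 -0.4 -5.1] op 20.5 gf 37.184624299407005
grip [0.55032714 0.05976205 0.1228094 ] down [-0.47  0.    0.88]
```

Request:
{"method": "jog_arm", "body": {"plan": [[[0, -0.0014, 0, 0.0026, 0, 0, 0], [0, -0.0014, 0, 0.0026, 0, 0, 0]]]}}

```text
clock: 35.4
tool_pos: [0.562, 0.0663, 0.0971]
orientation: [180.0, -28.0, 30.0]
force: [1.2, 0.7, -1.8]
opening: 0.0205
gripper_force: 35.5
```

Request:
{"method": "jog_arm", "body": {"plan": [[[0, -0.0014, 0, 0.0026, 0, 0, 0], [0, -0.0014, 0, 0.0026, 0, 0, 0]]]}}

```text
clock: 35.65
tool_pos: [0.5636, 0.0669, 0.0955]
orientation: [179.9, -28.2, 30.1]
force: [3.5, 2.0, 5.4]
opening: 0.0209
gripper_force: 33.0
```

Request:
{"method": "jog_arm", "body": {"plan": [[[0, -0.001, 0, 0.002, 0, 0, 0], [0, -0.001, 0, 0.002, 0, 0, 0]]]}}

```text
clock: 35.9
tool_pos: [0.5649, 0.0674, 0.0943]
orientation: [179.9, -28.4, 30.1]
force: [4.7, 3.1, 7.9]
opening: 0.0207
gripper_force: 31.5
```

Request:
{"method": "jog_arm", "body": {"plan": [[[0.3, 0, 0, 0, 0, 0, 0], [0.4, 0, 0, 0, 0, 0, 0], [0.5, 0, 0, 0, 0, 0, 0], [1, 0, 0, 0, 0, 0, 0], [1, 0, 0, 0, 0, 0, 0], [1, 0, 0, 0, 0, 0, 0], [1, 0, 0, 0, 0, 0, 0], [1, 0, 0, 0, 0, 0, 0], [1, 0, 0, -0.05, 0, 0, 0], [1, 0, 0, -0.1, 0, 0, 0], [1, 0, 0, -0.12, 0, 0, 0], [1, 0, 0, -0.12, 0, 0, 0]]]}}

```text
clock: 37.4
tool_pos: [0.5128, 0.0379, 0.1991]
orientation: [180.0, -28.2, 30.0]
force: [0.2, 0.7, -0.2]
opening: 0.0874
gripper_force: 0.0
```

Run:
```python
from kin import *
stat()
nutpos((150,200,345,330),(230,200,400,400))
s=snap('side');t=snap('top')
for X in([.55,.06],[.5,.175],[.503,.32]): print(proj(s,X+[.14]),proj(s,X+[0]),proj(t,X+[.14]))
q0=ctrl.get_obs()['joint_pos']
for g,y,T in(([.5,-.05,.25],10,0),([.541,-.095,.15],3,-45),([.541,-.095,.018],3,-45)):
    grow(g,y,T,.0275); R=RR(y,T); q0,c=ik(np.array(g)+.0275*R.apply([0,0,1]),R,q0); print(q0.round(),c<1e-4)
```

```text
t 37.4 p [512.8  37.9 199.1] yaw 30.0 rpy [180.  -28.2  30. ] q [ 23.5  -9.9 -38.2  -5.5 -33.8 100.3] F [ 0.2  0.7 -0.2] op 87.4 gf 0.0
top bbox [294 227  32  35] 452
top bbox [307 253  27  18] 65
top bbox [182 272  42  35] 804
top bbox [256 274  30  32] 526
side bbox [298 230  57  87] 1521
side bbox [308 318  36  60] 960
side bbox [392 358   8  22] 125
[311.39929813 232.93112367] [310.69403896 273.93940877] [306.1689529  241.66734662]
[325.61111953 272.8315892 ] [323.7030206  313.46615216] [251.4256346  268.56745499]
[312.91896769 327.7087777 ] [311.96011711 367.01008637] [180.70306844 271.08430846]
row [-0.0355, 0.07, -0.0491] [-4.88, -27.52, 19.59]
[ 17.   3. -19.   0. -68.  83.] True
row [-0.0822, 0.1207, 0.0302] [4.29, -71.38, 28.55]
[   8.   41.   11.   -4. -105.   86.] True
row [-0.1438, 0.1207, 0.1469] [4.29, -71.38, 28.55]
[  8.  48.   7.  -3. -93.  86.] True
```

```bash
cat >> h.py <<'E'
def handles():
    t=snap('top'); im=t['image'].astype(int)
    for nm,(u0,v0,u1,v1) in(('A',(362,222,398,300)),('B',(445,215,478,295))):
        c=im[v0:v1,u0:u1]; m=(c.sum(2)<110)
        ys,xs=np.nonzero(m)
        if len(ys)<100: print(nm,'hidden?',len(ys)); continue
        pts=np.array([onz(t,x+u0,y+v0,.02)[:2] for x,y in zip(xs,ys)])*1000
        mu=pts.mean(0); w,V=np.linalg.eigh(np.cov(pts.T)); a=V[:,1]*np.sign(V[0,1]); pr=(pts-mu)@a
        print(nm,len(ys),'mid',mu.round(1),'yaw',round(float(np.degrees(np.arctan2(a[1],a[0]))),1),'top',(mu+a*np.percentile(pr,99.5)).round(1),'ext',np.ptp(pr).round(), 'w',(w**.5*12**.5).round())
E
python3 -c "
from h import *
handles()"
```

```text
A 1400 mid [501.4 -89.3] yaw 6.9 top [600.3 -77.4] ext 178.0 w [ 63. 168.]
B 622 mid [ 539.5 -288.7] yaw -12.2 top [ 597.7 -301.3] ext 121.0 w [ 28. 119.]
```

Run:
```python
from kin import *
s=.12
for yy in(0,-12):
 q0=None
 for th,T in((0,-45),(20,-30),(40,-15),(60,0),(75,12),(85,20),(90,20)):
    c,n=np.cos(np.radians(th)),np.sin(np.radians(th))
    g=np.array([.4195+.016*n+s*c,-.279+s*c*np.tan(np.radians(yy)),s*n+.016*c+.002]); R=RR(yy,T)
    q0,cc=ik(g+.0275*R.apply([0,0,1]),R,q0); print(yy,th,T,q0.round(),cc<1e-4)
q0=ctrl.get_obs()['joint_pos']
for g,y,T in(([.5,-.1,.28],10,0),([.568,-.295,.15],-12,-45),([.568,-.295,.018],-12,-45)):
    grow(g,y,T,.0275); R=RR(y,T); q0,c=ik(np.array(g)+.0275*R.apply([0,0,1]),R,q0); print(q0.round(),c<1e-4)
```

```text
0 0 -45 [ -6.  51.  11.   4. -94.  95.] True
0 20 -30 [ -7.  40.   1.   3. -82.  95.] True
0 40 -15 [ -8.  28. -10.   2. -67.  97.] True
0 60 0 [-10.  16. -22.  -0. -52. 100.] True
0 75 12 [-12.   8. -31.  -4. -39. 105.] True
0 85 20 [-15.   4. -36. -10. -31. 112.] True
0 90 20 [-15.   3. -37. -10. -31. 113.] True
-12 0 -45 [-12.  53.  17.  -0. -99.  90.] True
-12 20 -30 [-11.  41.   6.  -0. -85.  90.] True
-12 40 -15 [-11.  29.  -7.  -0. -69.  89.] True
-12 60 0 [-11.  17. -21.  -0. -52.  89.] True
-12 75 12 [-11.   8. -33.   0. -37.  88.] True
-12 85 20 [-10.   3. -42.   1. -25.  87.] True
-12 90 20 [-10.   2. -43.   1. -25.  87.] True
row [-0.0437, 0.1133, -0.0874] [-4.87, -27.51, 19.6]
[ 11.   3. -15.  -0. -72.  89.] True
row [-0.1474, 0.3032, -0.0043] [6.69, -69.32, 44.35]
[ -11.   49.   26.   -1. -113.   89.] True
row [-0.209, 0.3033, 0.1124] [6.69, -69.32, 44.35]
[ -11.   55.   22.   -1. -102.   89.] True
```

Request:
{"method": "jog_arm", "body": {"plan": [[[1, -0.01, 0.03, -0.05, -1.2, -7, 5], [1, -0.02, 0.06, -0.0874, -2.5, -14, 10], [1, -0.03, 0.09, -0.0874, -3.7, -21, 15], [1, -0.0437, 0.1133, -0.0874, -4.87, -27.5, 19.6], [1, -0.0437, 0.1133, -0.0874, -4.87, -27.5, 19.6], [1, -0.1474, 0.3032, -0.0043, 6.69, -69.32, 44.35], [1, -0.1474, 0.3032, -0.0043, 6.69, -69.32, 44.35], [1, -0.1474, 0.3032, -0.0043, 6.69, -69.32, 44.35], [1, -0.1474, 0.3032, -0.0043, 6.69, -69.32, 44.35], [1, -0.1474, 0.3032, -0.0043, 6.69, -69.32, 44.35], [1, -0.1474, 0.3032, -0.0043, 6.69, -69.32, 44.35], [1, -0.1474, 0.3032, -0.0043, 6.69, -69.32, 44.35], [1, -0.1474, 0.3032, -0.0043, 6.69, -69.32, 44.35], [1, -0.1474, 0.3032, -0.0043, 6.69, -69.32, 44.35]]]}}

```text
clock: 39.4
tool_pos: [0.5499, -0.2904, 0.1344]
orientation: [-179.9, 44.6, -11.9]
force: [-0.3, -0.0, -0.0]
opening: 0.0878
gripper_force: 0.0
```

Run:
```python
from kin import *
stat(); handles(); nutpos((150,200,345,330),(230,200,400,400))
grow([.568,-.295,.06],-12,-45,.0275);grow([.568,-.295,.018],-12,-45,.0275)
```

```text
t 39.4 p [ 549.9 -290.4  134.4] yaw -11.9 rpy [-179.9   44.6  -11.9] q [ -10.6   48.3   26.2   -1.1 -112.6   88.7] F [-0.3 -0.  -0. ] op 87.8 gf 0.0
A hidden? 50
B hidden? 1
top bbox [182 273  42  35] 803
side bbox [298 232  59  86] 1356
side bbox [309 326  35  51] 788
side bbox [392 357   8  23] 114
row [0.0648, 0.0006, 0.066] [-0.04, -0.24, 0.07]
row [0.0943, 0.0006, 0.0959] [-0.04, -0.24, 0.07]
```

Request:
{"method": "jog_arm", "body": {"plan": [[[1, 0.033, 0, 0.033, 0, 0, 0], [1, 0.0648, 0, 0.066, 0, 0, 0], [1, 0.085, 0, 0.086, 0, 0, 0], [1, 0.0943, 0.0006, 0.0959, 0, 0, 0], [1, 0.0943, 0.0006, 0.0959, 0, 0, 0], [0, 0.0943, 0.0006, 0.0959, 0, 0, 0], [0, 0.0943, 0.0006, 0.0959, 0, 0, 0], [0, 0.0943, 0.0006, 0.0959, 0, 0, 0], [0, 0.0943, 0.0006, 0.0959, 0, 0, 0], [0, 0.0943, 0.0006, 0.0959, 0, 0, 0], [0, 0.0943, 0.0006, 0.0959, 0, 0, 0], [0, 0.0943, 0.0006, 0.0959, 0, 0, 0], [0, 0.0943, 0.0006, 0.0959, 0, 0, 0]]]}}

```text
clock: 41.18
tool_pos: [0.5484, -0.2912, -0.0029]
orientation: [-179.9, 44.9, -11.9]
force: [-0.6, -0.2, 0.1]
opening: 0.0309
gripper_force: 30.0
```

Run:
```python
from kin import *
stat(); p,R,o=cur(); print('grip',p-.0275*R.apply([0,0,1]))
grow([.542,-.28,.018],0,-45,.0275)
grow([.536,-.28,.018],0,-45,.0275)
```

```text
t 41.17 p [ 548.4 -291.2   -2.9] yaw -11.9 rpy [-179.9   44.9  -11.9] q [ -10.7   55.1   21.5   -1.  -101.3   88.9] F [-0.6 -0.2  0.1] op 30.9 gf 30.00558614730835
grip [ 0.56738359 -0.29523088  0.01661813]
row [-0.0205, -0.0056, 0.0185] [-8.53, -0.1, -8.45]
row [-0.0247, -0.0043, 0.0226] [-8.53, -0.1, -8.45]
```

Request:
{"method": "jog_arm", "body": {"plan": [[[0, -0.005, -0.0015, 0.005, -2.1, 0, -2.1], [0, -0.01, -0.003, 0.01, -4.2, 0, -4.2], [0, -0.015, -0.0045, 0.015, -6.4, 0, -6.3], [0, -0.0195, -0.0056, 0.0195, -8.53, 0, -8.45], [0, -0.0195, -0.0056, 0.0195, -8.53, 0, -8.45]]]}}

```text
clock: 41.8
tool_pos: [0.5229, -0.2792, -0.0028]
orientation: [180.0, 44.9, 0.1]
force: [1.2, -0.5, -1.3]
opening: 0.031
gripper_force: 30.0
```

Request:
{"method": "jog_arm", "body": {"plan": [[[0, -0.0015, 0, 0.0015, 0, 0, 0], [0, -0.003, 0, 0.003, 0, 0, 0], [0, -0.003, 0, 0.003, 0, 0, 0]]]}}

```text
clock: 42.18
tool_pos: [0.5195, -0.2804, -0.0029]
orientation: [180.0, 44.7, -0.1]
force: [6.5, 1.1, 0.8]
opening: 0.0311
gripper_force: 30.0
```

```bash
cat >> h.py <<'E'
def raise_(s,wx,y,yaw,dz,ths,Tm=20,T0=-45,off=.0275):
    p,R,_=cur()
    for th in ths:
        c,n=np.cos(np.radians(th)),np.sin(np.radians(th)); h=.016*n+s*c
        RT=RR(yaw,min(T0+th,Tm)); g=np.array([wx+h*np.cos(np.radians(yaw)),y+h*np.sin(np.radians(yaw)),s*n+.016*c+dz])
        d=R.inv().apply(g+off*RT.apply([0,0,1])-p); w=(R.inv()*RT).as_rotvec(degrees=True)
        print([0]+np.round(d,4).tolist()+np.round(w,1).tolist(),',')
E
python3 - <<'E'
from h import *
stat(); raise_(.118,.420,-.280,0,.0006,list(range(5,70,5)))
E
```

```text
t 42.17 p [ 519.5 -280.4   -2.9] yaw -0.1 rpy [ 1.80e+02  4.47e+01 -1.00e-01] q [ -6.3  51.2  10.4   4.4 -93.8  94.7] F [6.5 1.1 0.8] op 31.1 gf 29.995643198490143
[0, -0.0048, -0.0004, -0.0074, -0.0, 4.7, -0.1] ,
[0, -0.0095, -0.0003, -0.0149, -0.0, 9.7, -0.1] ,
[0, -0.0146, -0.0003, -0.0217, -0.0, 14.7, -0.1] ,
[0, -0.0202, -0.0003, -0.0279, -0.0, 19.7, -0.1] ,
[0, -0.0262, -0.0003, -0.0333, 0.0, 24.7, -0.1] ,
[0, -0.0325, -0.0003, -0.0379, 0.0, 29.7, -0.1] ,
[0, -0.0391, -0.0003, -0.0418, 0.0, 34.7, -0.1] ,
[0, -0.046, -0.0003, -0.0448, 0.0, 39.7, -0.1] ,
[0, -0.0532, -0.0003, -0.047, 0.0, 44.7, -0.1] ,
[0, -0.0604, -0.0003, -0.0483, 0.0, 49.7, -0.1] ,
[0, -0.0678, -0.0003, -0.0487, 0.0, 54.7, -0.1] ,
[0, -0.0752, -0.0003, -0.0482, 0.0, 59.7, -0.1] ,
[0, -0.0826, -0.0003, -0.0468, 0.0, 64.7, -0.1] ,
```

Request:
{"method": "jog_arm", "body": {"plan": [[[0, -0.0048, 0, -0.0074, 0, 4.7, 0], [0, -0.0095, 0, -0.0149, 0, 9.7, 0], [0, -0.0146, 0, -0.0217, 0, 14.7, 0], [0, -0.0202, 0, -0.0279, 0, 19.7, 0], [0, -0.0262, 0, -0.0333, 0, 24.7, 0], [0, -0.0325, 0, -0.0379, 0, 29.7, 0], [0, -0.0325, 0, -0.0379, 0, 29.7, 0]]]}}

```text
clock: 43.05
tool_pos: [0.5218, -0.2805, 0.0487]
orientation: [180.0, 15.0, -0.1]
force: [3.0, -0.2, -1.3]
opening: 0.0314
gripper_force: 30.0
```

Run:
```python
from h import *
stat(); raise_(.118,.420,-.280,0,.0003,list(range(35,70,5))+[70,75,80,85,90])
```

```text
t 43.05 p [ 521.8 -280.5   48.7] yaw -0.1 rpy [ 1.8e+02  1.5e+01 -1.0e-01] q [ -7.9  29.2  -9.7   2.2 -66.   96.6] F [ 3.  -0.2 -1.3] op 31.4 gf 29.99903976917267
[0, -0.0021, -0.0005, -0.0049, -0.0, 5.0, -0.1] ,
[0, -0.0066, -0.0005, -0.011, -0.0, 10.0, -0.1] ,
[0, -0.0117, -0.0005, -0.0164, 0.0, 15.0, -0.1] ,
[0, -0.0174, -0.0005, -0.0211, 0.0, 20.0, -0.1] ,
[0, -0.0236, -0.0005, -0.0251, 0.0, 25.0, -0.1] ,
[0, -0.0302, -0.0004, -0.0284, 0.0, 30.0, -0.1] ,
[0, -0.0373, -0.0004, -0.0309, 0.0, 35.0, -0.1] ,
[0, -0.0467, -0.0004, -0.0311, 0.0, 35.0, -0.1] ,
[0, -0.0562, -0.0004, -0.0304, 0.0, 35.0, -0.1] ,
[0, -0.0658, -0.0004, -0.0287, 0.0, 35.0, -0.1] ,
[0, -0.0755, -0.0004, -0.0261, 0.0, 35.0, -0.1] ,
[0, -0.0851, -0.0003, -0.0225, 0.0, 35.0, -0.1] ,
```

Request:
{"method": "jog_arm", "body": {"plan": [[[0, -0.0021, 0, -0.0049, 0, 5, 0], [0, -0.0066, 0, -0.011, 0, 10, 0], [0, -0.0117, 0, -0.0164, 0, 15, 0], [0, -0.0174, 0, -0.0211, 0, 20, 0], [0, -0.0236, 0, -0.0251, 0, 25, 0], [0, -0.0302, 0, -0.0284, 0, 30, 0], [0, -0.0302, 0, -0.0284, 0, 30, 0]]]}}

```text
clock: 43.92
tool_pos: [0.4996, -0.2803, 0.0826]
orientation: [-180.0, -14.8, -0.1]
force: [1.7, -0.4, 1.1]
opening: 0.031
gripper_force: 30.0
```

Run:
```python
from h import *
stat(); raise_(.118,.420,-.280,0,.0003,[64,68,72,76,80,84,87,90],23)
```

```text
t 43.92 p [ 499.6 -280.3   82.6] yaw -0.1 rpy [-1.80e+02 -1.48e+01 -1.00e-01] q [-12.1  10.4 -30.6  -5.4 -34.7 106. ] F [ 1.7 -0.4  1.1] op 31.0 gf 29.999559223651886
[0, -0.0032, -0.0003, -0.0057, 0.0, 4.2, -0.1] ,
[0, -0.0075, -0.0003, -0.01, 0.0, 8.2, -0.1] ,
[0, -0.0142, -0.0003, -0.0136, 0.0, 8.2, -0.1] ,
[0, -0.0212, -0.0002, -0.0167, 0.0, 8.2, -0.1] ,
[0, -0.0287, -0.0002, -0.0193, 0.0, 8.2, -0.1] ,
[0, -0.0364, -0.0002, -0.0214, 0.0, 8.2, -0.1] ,
[0, -0.0424, -0.0002, -0.0226, 0.0, 8.2, -0.1] ,
[0, -0.0485, -0.0002, -0.0235, 0.0, 8.2, -0.1] ,
```

Request:
{"method": "jog_arm", "body": {"plan": [[[0, -0.0032, 0, -0.0057, 0, 4.2, 0], [0, -0.0075, 0, -0.01, 0, 8.2, 0], [0, -0.0142, 0, -0.0136, 0, 8.2, 0], [0, -0.0212, 0, -0.0167, 0, 8.2, 0], [0, -0.0287, 0, -0.0193, 0, 8.2, 0], [0, -0.0287, 0, -0.0193, 0, 8.2, 0]]]}}

```text
clock: 44.68
tool_pos: [0.4669, -0.2796, 0.093]
orientation: [-180.0, -22.9, -0.0]
force: [0.7, -0.7, -5.0]
opening: 0.0313
gripper_force: 30.0
```

Request:
{"method": "jog_arm", "body": {"plan": [[[0, -0.0068, 0, -0.0052, 0, 0, 0], [0, -0.0123, 0, -0.0083, 0, 0, 0], [0, -0.0123, 0, -0.0083, 0, 0, 0]]]}}

```text
clock: 45.05
tool_pos: [0.4522, -0.2796, 0.0961]
orientation: [-180.0, -23.0, -0.0]
force: [0.3, 0.8, -6.5]
opening: 0.0308
gripper_force: 30.0
```

Run:
```python
from h import *
stat(); p,R,o=cur(); print('grip',p-.0275*R.apply([0,0,1])); raise_(.118,.420,-.280,0,.0003,[80,84,87,90],23)
```

```text
t 45.05 p [ 452.2 -279.6   96.1] yaw -0.0 rpy [-180.  -23.   -0.] q [-16.1   3.2 -36.8 -13.2 -28.5 116.5] F [ 0.3  0.8 -6.5] op 30.8 gf 29.996921718120575
grip [ 0.44146498 -0.27962164  0.12139636]
[0, 0.0128, 0.0004, 0.0077, -0.0, 0.0, -0.0] ,
[0, 0.0055, 0.0004, 0.0046, -0.0, 0.0, -0.0] ,
[0, -0.0003, 0.0004, 0.0025, -0.0, 0.0, -0.0] ,
[0, -0.0062, 0.0004, 0.0007, -0.0, 0.0, -0.0] ,
```

Request:
{"method": "jog_arm", "body": {"plan": [[[0, -0.0008, 0, 0.0018, 0, 0, 0], [0, -0.0012, 0, 0.0028, 0, 0, 0], [0, -0.0012, 0, 0.0028, 0, 0, 0]]]}}

```text
clock: 45.42
tool_pos: [0.4534, -0.2799, 0.0934]
orientation: [180.0, -23.0, 0.0]
force: [0.6, -0.1, -3.6]
opening: 0.031
gripper_force: 30.0
```

Request:
{"method": "jog_arm", "body": {"plan": [[[0, -0.0012, 0, 0.0028, 0, 0, 0], [0, -0.004, 0, 0.0018, 0, 0, 0], [0, -0.0058, 0, 0.0009, 0, 0, 0], [0, -0.0058, 0, 0.0009, 0, 0, 0]]]}}

```text
clock: 45.92
tool_pos: [0.4511, -0.2809, 0.093]
orientation: [179.8, -23.4, 0.1]
force: [1.0, 1.8, 7.0]
opening: 0.0308
gripper_force: 30.1
```

Run:
```python
from h import *
stat(); p,R,o=cur(); print('grip',p-.0275*R.apply([0,0,1]))
t=snap('side')
for X in([.4365,-.28,.15],[.4365,-.28,0],[.4365+.03,-.28,.147]): print(proj(t,X).round())
im=t['image'][140:215,310:400].astype(int)
m=(im.sum(2)<110).astype(np.uint8); k,l,st,c=cv2.connectedComponentsWithStats(m)
print([(st[i]+[310,140,0,0,0]).tolist() for i in range(1,k) if st[i,4]>15])
```

```text
t 45.92 p [ 451.1 -280.9   93. ] yaw 0.1 rpy [ 1.798e+02 -2.340e+01  1.000e-01] q [-16.4   3.4 -37.2 -13.7 -27.6 117.4] F [1.  1.8 7. ] op 30.8 gf 30.050242245197296
grip [ 0.44019695 -0.28082918  0.11824624]
[374. 150.]
[369. 193.]
[363. 149.]
[[372, 140, 28, 19, 260], [365, 164, 10, 25, 203]]
```

```bash
cat >> h.py <<'E'
def lean(box,z0=.03,z1=.09,y=-.28):
    u0,v0,u1,v1=box; t=snap('side'); im=t['image'][v0:v1,u0:u1].astype(int); m=(im.sum(2)<110).astype(np.uint8)
    for r in range(0,v1-v0,3):
        x=np.nonzero(m[r])[0]
        if len(x)>3: print((r+v0, round(x.mean()+u0,1), len(x)),end=' ')
    print(); print('vertical ref', [proj(t,[.4365,y,z]).round(1).tolist() for z in(.03,.06,.09,.12)])
E
python3 -c "
from h import *
lean((350,160,395,192))"
```

```text
(166, np.float64(368.5), 4) (169, np.float64(370.0), 9) (172, np.float64(370.0), 9) (175, np.float64(369.5), 8) (178, np.float64(370.0), 9) (181, np.float64(369.5), 10) (184, np.float64(369.5), 10) (187, np.float64(369.5), 8) 
vertical ref [[370.0, 184.6], [371.0, 176.2], [371.9, 167.6], [372.9, 158.8]]
```

Request:
{"method": "jog_arm", "body": {"plan": [[[0.4, 0, 0, -0.001, 0, 0, 0], [0.5, 0, 0, -0.001, 0, 0, 0], [0.6, 0, 0, -0.001, 0, 0, 0], [1, 0, 0, -0.001, 0, 0, 0], [1, 0, 0, -0.001, 0, 0, 0], [1, 0, 0, -0.001, 0, 0, 0], [1, 0, 0, -0.001, 0, 0, 0], [1, 0, 0, -0.05, 0, 0, 0], [1, 0, 0, -0.1, 0, 0, 0], [1, 0, 0, -0.12, 0, 0, 0], [1, 0, 0, -0.12, 0, 0, 0]]]}}

```text
clock: 47.4
tool_pos: [0.4018, -0.2803, 0.2028]
orientation: [179.9, -23.2, 0.0]
force: [0.4, -0.1, -0.2]
opening: 0.0878
gripper_force: 0.0
```

Run:
```python
from kin import *
stat(); lean((350,140,395,192))
t=snap('top'); im=t['image'].astype(int); print(proj(t,[.4365,-.28,.15]),proj(t,[.4365,-.28,.0]))
m=(im[255:330,430:500].sum(2)<110).astype(np.uint8); k,l,st,c=cv2.connectedComponentsWithStats(m)
print([((st[i]+[430,255,0,0,0]).tolist(),c[i]+[430,255]) for i in range(1,k) if st[i,4]>15])
handles()
q0=ctrl.get_obs()['joint_pos']
for g,y,T in(([.5,-.15,.28],0,0),([.56,-.095,.15],3,-45)):
    grow(g,y,T,.0275); R=RR(y,T); q0,c=ik(np.array(g)+.0275*R.apply([0,0,1]),R,q0); print(q0.round(),c<1e-4)
```

```text
t 47.4 p [ 401.8 -280.3  202.8] yaw 0.0 rpy [179.9 -23.2   0. ] q [-18.4  -8.7 -32.7 -10.1 -44.3 114.3] F [ 0.4 -0.1 -0.2] op 87.8 gf 0.0
(149, np.float64(373.5), 6) (152, np.float64(373.5), 8) (155, np.float64(373.0), 9) (158, np.float64(373.0), 9) (161, np.float64(372.5), 8) (164, np.float64(372.0), 9) (167, np.float64(372.0), 9) (170, np.float64(371.5), 8) (173, np.float64(371.5), 8) (176, np.float64(371.0), 9) (179, np.float64(370.5), 10) (182, np.float64(370.0), 9) (185, np.float64(369.5), 8) (188, np.float64(369.5), 8) 
vertical ref [[370.0, 184.6], [371.0, 176.2], [371.9, 167.6], [372.9, 158.8]]
[476.3165651  286.35018614] [459.75541052 293.97235157]
[([430, 280, 63, 50, 986], array([466.27890467, 305.12677485]))]
A 639 mid [530.8 -95.7] yaw 6.7 top [592.9 -88.5] ext 167.0 w [ 30. 130.]
B 249 mid [ 446.  -294.7] yaw -73.8 top [ 453.2 -319.6] ext 59.0 w [26. 51.]
row [0.1117, -0.1297, -0.0099] [-0.03, -22.94, -0.01]
[  5.   4. -14.  -0. -72.  85.] True
row [0.1015, -0.1836, 0.1182] [-0.64, -67.93, -3.13]
[   8.   42.   14.   -4. -107.   86.] True
```

Request:
{"method": "jog_arm", "body": {"plan": [[[1, 0.0236, 0, -0.055, 0, 0, 0], [1, 0.045, -0.04, -0.06, 0, -6, 0], [1, 0.08, -0.09, -0.04, 0, -14, 0], [1, 0.1117, -0.1297, -0.0099, 0, -22.9, 0], [1, 0.1117, -0.1297, -0.0099, 0, -22.9, 0], [1, 0.1015, -0.1836, 0.1182, -0.64, -67.93, -3.1], [1, 0.1015, -0.1836, 0.1182, -0.64, -67.93, -3.1], [1, 0.1015, -0.1836, 0.1182, -0.64, -67.93, -3.1], [1, 0.1015, -0.1836, 0.1182, -0.64, -67.93, -3.1], [1, 0.1015, -0.1836, 0.1182, -0.64, -67.93, -3.1], [1, 0.1015, -0.1836, 0.1182, -0.64, -67.93, -3.1], [1, 0.1015, -0.1836, 0.1182, -0.64, -67.93, -3.1]]]}}

```text
clock: 49.05
tool_pos: [0.5412, -0.0966, 0.1336]
orientation: [179.9, 44.6, 2.9]
force: [0.0, -0.3, 0.3]
opening: 0.0874
gripper_force: 0.0
```

Run:
```python
from kin import *
stat(); handles(); nutpos((150,200,345,330),(230,200,400,400))
t=snap('side'); im=t['image'].astype(int); m=(im[210:245,295:365].sum(2)<110).astype(np.uint8); k,l,st,c=cv2.connectedComponentsWithStats(m)
print([((st[i]+[295,210,0,0,0]).tolist()) for i in range(1,k) if st[i,4]>15])
print(proj(t,[.593,-.0935,.016]),proj(t,[.47,-.1,.016]))
grow([.561,-.095,.06],3.3,-45,.0275);grow([.561,-.095,.0185],3.3,-45,.0275)
```

```text
t 49.05 p [541.2 -96.6 133.6] yaw 2.9 rpy [179.9  44.6   2.9] q [   7.7   41.8   14.1   -3.4 -106.7   85.6] F [ 0.  -0.3  0.3] op 87.4 gf 0.0
A 573 mid [535.  -94.8] yaw 4.0 top [593.2 -90.7] ext 121.0 w [ 27. 120.]
B 194 mid [ 444.4 -292.5] yaw -76.0 top [ 451.  -319.2] ext 58.0 w [24. 49.]
side bbox [298 233  58  85] 1161
side bbox [309 319  35  56] 751
side bbox [392 357   8  23] 97
[[305, 223, 45, 12, 288]]
[304.50446738 225.28963099] [350.82648367 229.36033094]
row [0.066, -0.0002, 0.066] [-0.21, -0.34, -0.25]
row [0.0952, -0.0002, 0.0955] [-0.21, -0.34, -0.25]
```

Request:
{"method": "jog_arm", "body": {"plan": [[[1, 0.033, 0, 0.033, 0, 0, 0], [1, 0.066, 0, 0.066, 0, 0, 0], [1, 0.086, 0, 0.086, 0, 0, 0], [1, 0.0952, 0, 0.0955, 0, 0, 0], [1, 0.0952, 0, 0.0955, 0, 0, 0], [0, 0.0952, 0, 0.0955, 0, 0, 0], [0, 0.0952, 0, 0.0955, 0, 0, 0], [0, 0.0952, 0, 0.0955, 0, 0, 0], [0, 0.0952, 0, 0.0955, 0, 0, 0], [0, 0.0952, 0, 0.0955, 0, 0, 0], [0, 0.0952, 0, 0.0955, 0, 0, 0], [0, 0.0952, 0, 0.0955, 0, 0, 0], [0, 0.0952, 0, 0.0955, 0, 0, 0]]]}}

```text
clock: 50.88
tool_pos: [0.5408, -0.0963, -0.0034]
orientation: [179.9, 44.9, 2.9]
force: [-0.1, 0.7, -0.6]
opening: 0.0311
gripper_force: 30.0
```

Run:
```python
from kin import *
stat(); p,R,o=cur(); print('grip',p-.0275*R.apply([0,0,1]))
q0=ctrl.get_obs()['joint_pos'];s=.118
for yy in (0,-5,-10):
 for th,T in((0,-45),(20,-25),(40,-5),(60,15),(85,20),(90,23)):
    c,n=np.cos(np.radians(th)),np.sin(np.radians(th))
    g=np.array([.4205+.016*n+s*c,-.1+(s*c+.016*n)*np.tan(np.radians(yy)),s*n+.016*c+.002]); R=RR(yy,T)
    q0,cc=ik(g+.0275*R.apply([0,0,1]),R,q0); print(yy,th,T,q0.round(),cc<1e-4)
```

```text
t 50.88 p [540.8 -96.3  -3.4] yaw 2.9 rpy [179.9  44.9   2.9] q [  7.7  49.7   9.8  -3.3 -95.   86.3] F [-0.1  0.7 -0.6] op 31.1 gf 29.99247372150421
grip [ 0.56021628 -0.09525552  0.01610317]
0 0 -45 [  7.  48.   7.  -5. -94.  85.] True
0 20 -25 [  8.  33.  -7.  -3. -75.  84.] True
0 40 -5 [ 10.  18. -23.  -1. -54.  81.] True
0 60 15 [ 14.   3. -45.   7. -28.  70.] True
0 85 20 [ 16.  -6. -56.  15. -21.  60.] True
0 90 23 [ 16.  -8. -58.  16. -18.  60.] False
-5 0 -45 [  4.  48.   9.  -6. -95.  83.] True
-5 20 -25 [  6.  33.  -6.  -5. -76.  82.] True
-5 40 -5 [  8.  18. -23.  -1. -54.  77.] True
-5 60 15 [ 14.   3. -46.  10. -28.  63.] True
-5 85 20 [ 17.  -6. -58.  21. -21.  50.] True
-5 90 23 [ 16.  -7. -58.  18. -20.  53.] False
-10 0 -45 [  2.  49.  10.  -8. -96.  81.] True
-10 20 -25 [  4.  33.  -5.  -6. -76.  79.] True
-10 40 -5 [  7.  18. -23.  -2. -54.  74.] True
-10 60 15 [ 14.   3. -47.  13. -27.  55.] True
-10 85 20 [ 17.  -6. -58.  24. -21.  42.] False
-10 90 23 [ 17.  -7. -58.  20. -21.  46.] False
```

Request:
{"method": "jog_arm", "body": {"plan": [[[0, -0.005, 0, 0.005, 0, 0, 0], [0, -0.01, 0, 0.01, 0, 0, 0], [0, -0.014, 0, 0.014, 0, 0, 0], [0, -0.014, 0, 0.014, 0, 0, 0]]]}}

```text
clock: 51.38
tool_pos: [0.5199, -0.0974, -0.0032]
orientation: [180.0, 45.0, 2.9]
force: [-1.0, 0.8, -2.4]
opening: 0.0313
gripper_force: 30.0
```

Request:
{"method": "jog_arm", "body": {"plan": [[[0, -0.001, 0, 0.001, 0, 0, 0], [0, -0.002, 0, 0.002, 0, 0, 0], [0, -0.002, 0, 0.002, 0, 0, 0]]]}}

```text
clock: 51.75
tool_pos: [0.5184, -0.0976, -0.0033]
orientation: [179.9, 44.9, 2.9]
force: [3.7, 0.4, -0.2]
opening: 0.0312
gripper_force: 30.0
```

Request:
{"method": "jog_arm", "body": {"plan": [[[0, -0.001, 0, 0.001, 0, 0, 0], [0, -0.002, 0, 0.002, 0, 0, 0], [0, -0.002, 0, 0.002, 0, 0, 0]]]}}

```text
clock: 52.12
tool_pos: [0.5179, -0.0977, -0.0035]
orientation: [179.9, 44.6, 3.0]
force: [9.4, 1.2, -0.1]
opening: 0.0311
gripper_force: 30.0
```

Run:
```python
from h import *
raise_(.1165,.421,-.1023,3,.0,list(range(5,65,5))+[63],18)
```

```text
[0, -0.004, -0.0005, -0.008, 0.1, 4.6, -0.0] ,
[0, -0.0085, -0.0005, -0.0154, 0.1, 9.6, -0.0] ,
[0, -0.0135, -0.0005, -0.0222, 0.1, 14.6, -0.0] ,
[0, -0.019, -0.0005, -0.0282, 0.1, 19.6, -0.0] ,
[0, -0.0248, -0.0004, -0.0336, 0.1, 24.6, -0.0] ,
[0, -0.0311, -0.0004, -0.0382, 0.1, 29.6, -0.0] ,
[0, -0.0376, -0.0004, -0.0421, 0.1, 34.6, -0.0] ,
[0, -0.0443, -0.0004, -0.0451, 0.1, 39.6, -0.0] ,
[0, -0.0513, -0.0004, -0.0473, 0.1, 44.6, -0.0] ,
[0, -0.0584, -0.0004, -0.0486, 0.1, 49.6, 0.0] ,
[0, -0.0657, -0.0004, -0.049, 0.1, 54.6, 0.0] ,
[0, -0.0729, -0.0004, -0.0486, 0.1, 59.6, 0.0] ,
[0, -0.0773, -0.0004, -0.0479, 0.1, 62.6, 0.0] ,
```

Request:
{"method": "jog_arm", "body": {"plan": [[[0, -0.004, 0, -0.008, 0, 4.6, 0], [0, -0.0085, 0, -0.0154, 0, 9.6, 0], [0, -0.0135, 0, -0.0222, 0, 14.6, 0], [0, -0.019, 0, -0.0282, 0, 19.6, 0], [0, -0.0248, 0, -0.0336, 0, 24.6, 0], [0, -0.0311, 0, -0.0382, 0, 29.6, 0], [0, -0.0376, 0, -0.0421, 0, 34.6, 0], [0, -0.0376, 0, -0.0421, 0, 34.6, 0]]]}}

```text
clock: 53.12
tool_pos: [0.5176, -0.0975, 0.0544]
orientation: [180.0, 10.2, 3.0]
force: [2.0, 1.2, -2.3]
opening: 0.0309
gripper_force: 30.0
```

Run:
```python
from h import *
stat();raise_(.1165,.421,-.1023,3,-.0005,[40,45,50,55,60,63,66,70,74],18)
```

```text
t 53.12 p [517.6 -97.5  54.4] yaw 3.0 rpy [180.   10.2   3. ] q [  9.7  21.3 -19.8  -1.4 -59.2  84.1] F [ 2.   1.2 -2.3] op 30.9 gf 29.990880489349365
[0, -0.0005, -0.0003, -0.0048, 0.0, 5.2, -0.0] ,
[0, -0.005, -0.0003, -0.0106, 0.0, 10.2, -0.0] ,
[0, -0.0101, -0.0003, -0.0157, 0.0, 15.2, -0.0] ,
[0, -0.0158, -0.0003, -0.0201, 0.0, 20.2, -0.0] ,
[0, -0.0221, -0.0003, -0.0239, 0.0, 25.2, -0.0] ,
[0, -0.0261, -0.0003, -0.0258, 0.0, 28.2, -0.0] ,
[0, -0.0315, -0.0002, -0.0267, 0.0, 28.2, -0.0] ,
[0, -0.0388, -0.0002, -0.0274, 0.0, 28.2, -0.0] ,
[0, -0.0464, -0.0002, -0.0275, 0.0, 28.2, -0.0] ,
```

Request:
{"method": "jog_arm", "body": {"plan": [[[0, -0.0005, 0, -0.0048, 0, 5.2, 0], [0, -0.005, 0, -0.0106, 0, 10.2, 0], [0, -0.0101, 0, -0.0157, 0, 15.2, 0], [0, -0.0158, 0, -0.0201, 0, 20.2, 0], [0, -0.0221, 0, -0.0239, 0, 25.2, 0], [0, -0.0261, 0, -0.0258, 0, 28.2, 0], [0, -0.0261, 0, -0.0258, 0, 28.2, 0]]]}}

```text
clock: 54.0
tool_pos: [0.4962, -0.099, 0.0827]
orientation: [179.9, -17.7, 3.0]
force: [-0.2, -0.2, -1.1]
opening: 0.0313
gripper_force: 30.0
```

Run:
```python
from h import *
stat();raise_(.1165,.421,-.1023,3,-.001,[66,69,72,75,78,81,84,87,90],18)
```

```text
t 54.0 p [496.2 -99.   82.7] yaw 3.0 rpy [179.9 -17.7   3. ] q [ 13.6   1.4 -47.8   8.3 -23.6  72.3] F [-0.2 -0.2 -1.1] op 31.3 gf 29.99655157327652
[0, -0.0036, -0.0006, -0.0044, 0.1, 0.3, 0.0] ,
[0, -0.0082, -0.0006, -0.0075, 0.1, 0.3, 0.0] ,
[0, -0.013, -0.0006, -0.0103, 0.1, 0.3, 0.0] ,
[0, -0.0181, -0.0006, -0.0129, 0.1, 0.3, 0.0] ,
[0, -0.0234, -0.0006, -0.0152, 0.1, 0.3, 0.0] ,
[0, -0.0289, -0.0006, -0.0173, 0.1, 0.3, 0.0] ,
[0, -0.0345, -0.0006, -0.0191, 0.1, 0.3, 0.0] ,
[0, -0.0404, -0.0006, -0.0205, 0.1, 0.3, 0.0] ,
[0, -0.0463, -0.0006, -0.0217, 0.1, 0.3, 0.0] ,
```

Request:
{"method": "jog_arm", "body": {"plan": [[[0, -0.0039, 0, -0.0034, 0, 0, 0], [0, -0.0086, 0, -0.006, 0, 0, 0], [0, -0.0135, 0, -0.0088, 0, 0, 0], [0, -0.0186, 0, -0.0114, 0, 0, 0], [0, -0.0186, 0, -0.0114, 0, 0, 0]]]}}

```text
clock: 54.62
tool_pos: [0.4761, -0.0997, 0.0885]
orientation: [180.0, -17.9, 3.0]
force: [2.0, 0.6, -2.5]
opening: 0.0312
gripper_force: 30.0
```

Run:
```python
from h import *
stat();raise_(.1165,.421,-.1023,3,-.002,[75,78,81,84,87,90],18)
lean((320,180,390,235),y=-.1)
```

```text
t 54.62 p [476.1 -99.7  88.5] yaw 3.0 rpy [180.  -17.9   3. ] q [ 14.3  -1.4 -49.7   8.5 -24.4  71.5] F [ 2.   0.6 -2.5] op 31.2 gf 29.993501007556915
[0, -0.001, -0.0003, -0.0004, 0.0, 0.1, -0.0] ,
[0, -0.0062, -0.0003, -0.0027, 0.0, 0.1, -0.0] ,
[0, -0.0117, -0.0003, -0.0048, 0.0, 0.1, -0.0] ,
[0, -0.0174, -0.0003, -0.0065, 0.0, 0.1, -0.0] ,
[0, -0.0232, -0.0003, -0.0081, 0.0, 0.1, -0.0] ,
[0, -0.0292, -0.0003, -0.0093, 0.0, 0.1, -0.0] ,
(180, np.float64(356.5), 8) (183, np.float64(360.0), 17) (186, np.float64(366.5), 21) (189, np.float64(367.8), 23) (192, np.float64(365.6), 27) (195, np.float64(372.5), 22) (198, np.float64(377.0), 13) (201, np.float64(380.5), 4) (210, np.float64(356.5), 6) (213, np.float64(357.0), 9) (216, np.float64(358.0), 9) (219, np.float64(359.0), 9) (222, np.float64(360.0), 11) (225, np.float64(361.0), 11) (228, np.float64(361.5), 8) 
vertical ref [[363.9, 227.1], [364.9, 218.5], [365.8, 209.8], [366.8, 200.7]]
```

Request:
{"method": "jog_arm", "body": {"plan": [[[0, -0.0033, 0, -0.001, 0, 0, 0], [0, -0.0065, 0, -0.0017, 0, 0, 0], [0, -0.0092, 0, -0.0025, 0, 0, 0], [0, -0.012, 0, -0.0038, 0, 0, 0], [0, -0.0148, 0, -0.0047, 0, 0, 0], [0, -0.0177, 0, -0.0055, 0, 0, 0], [0, -0.0177, 0, -0.0055, 0, 0, 0]]]}}

```text
clock: 55.55
tool_pos: [0.4592, -0.1003, 0.0894]
orientation: [180.0, -18.1, 3.0]
force: [2.5, -0.3, 7.5]
opening: 0.0308
gripper_force: 30.0
```

Run:
```python
from h import *
stat();raise_(.1165,.421,-.1023,3,-.002,[81,84,87,90],18)
lean((340,205,385,235),y=-.1)
```

```text
t 55.55 p [ 459.2 -100.3   89.4] yaw 3.0 rpy [180.  -18.1   3. ] q [ 15.   -3.4 -51.7   9.  -24.3  70.4] F [ 2.5 -0.3  7.5] op 30.8 gf 29.99923288822174
[0, 0.004, 0.0, 0.0013, 0.0, -0.1, 0.0] ,
[0, -0.0016, 0.0, -0.0005, 0.0, -0.1, 0.0] ,
[0, -0.0075, 0.0, -0.002, 0.0, -0.1, 0.0] ,
[0, -0.0135, -0.0, -0.0033, 0.0, -0.1, 0.0] ,
(211, np.float64(361.0), 9) (214, np.float64(361.0), 9) (217, np.float64(361.5), 10) (220, np.float64(362.0), 9) (223, np.float64(362.0), 11) (226, np.float64(362.5), 10) (229, np.float64(362.5), 8) 
vertical ref [[363.9, 227.1], [364.9, 218.5], [365.8, 209.8], [366.8, 200.7]]
```

Request:
{"method": "jog_arm", "body": {"plan": [[[0, -0.0045, 0, -0.0013, 0, 0, 0], [0, -0.008, 0, -0.0021, 0, 0, 0], [0, -0.0105, 0, -0.0026, 0, 0, 0], [0, -0.0105, 0, -0.0026, 0, 0, 0]]]}}

```text
clock: 56.1
tool_pos: [0.4487, -0.1008, 0.0889]
orientation: [180.0, -18.1, 3.0]
force: [0.8, -0.6, 9.6]
opening: 0.0308
gripper_force: 30.0
```

Run:
```python
from h import *
stat();lean((340,205,385,235),y=-.1)
```

```text
t 56.1 p [ 448.7 -100.8   88.9] yaw 3.0 rpy [180.  -18.1   3. ] q [ 15.4  -4.6 -52.9   9.4 -24.2  69.7] F [ 0.8 -0.6  9.6] op 30.8 gf 30.001906156539917
(211, np.float64(362.5), 8) (214, np.float64(363.5), 10) (217, np.float64(363.5), 10) (220, np.float64(363.5), 10) (223, np.float64(363.0), 11) (226, np.float64(363.0), 11) (229, np.float64(363.0), 9) 
vertical ref [[363.9, 227.1], [364.9, 218.5], [365.8, 209.8], [366.8, 200.7]]
```

Request:
{"method": "jog_arm", "body": {"plan": [[[0.4, 0, 0, -0.001, 0, 0, 0], [0.5, 0, 0, -0.001, 0, 0, 0], [0.6, 0, 0, -0.001, 0, 0, 0], [1, 0, 0, -0.001, 0, 0, 0], [1, 0, 0, -0.001, 0, 0, 0], [1, 0, 0, -0.001, 0, 0, 0], [1, 0, 0, -0.001, 0, 0, 0], [1, 0, 0, -0.05, 0, 0, 0], [1, 0, 0, -0.1, 0, 0, 0], [1, 0, 0, -0.13, 0, 0, 0], [1, 0, 0, -0.13, 0, 0, 0]]]}}

```text
clock: 57.52
tool_pos: [0.4083, -0.1028, 0.2138]
orientation: [-180.0, -18.2, 3.0]
force: [-0.1, -0.6, -0.8]
opening: 0.0876
gripper_force: 0.0
```

Run:
```python
from kin import *
stat();lean((340,185,385,235),y=-.1)
q0=ctrl.get_obs()['joint_pos']
for g,y,T in(([.43,-.05,.30],0,0),([.385,.007,.2],0,0),([.385,.007,.1],0,0),([.385,.007,.09],0,0),([.50,.007,.09],0,0)):
  for off in(.019,):
    grow(g,y,T,off); R=RR(y,T); q0,c=ik(np.array(g)+off*R.apply([0,0,1]),R,q0); print(q0.round(),c<1e-4)
```

```text
t 57.52 p [ 408.3 -102.8  213.8] yaw 3.0 rpy [-180.   -18.2    3. ] q [ 17.8 -19.1 -43.    6.1 -48.5  71.9] F [-0.1 -0.6 -0.8] op 87.6 gf 0.0
(185, np.float64(369.5), 8) (188, np.float64(369.5), 8) (191, np.float64(367.5), 10) (194, np.float64(367.0), 11) (197, np.float64(366.5), 10) (200, np.float64(366.5), 10) (203, np.float64(366.0), 11) (206, np.float64(366.0), 9) (209, np.float64(365.5), 10) (212, np.float64(365.5), 10) (215, np.float64(365.5), 10) (218, np.float64(364.5), 10) (221, np.float64(364.0), 11) (224, np.float64(364.0), 11) (227, np.float64(363.5), 10) (230, np.float64(363.5), 8) 
vertical ref [[363.9, 227.1], [364.9, 218.5], [365.8, 209.8], [366.8, 200.7]]
row [0.0452, -0.0517, -0.0578] [-0.48, -18.02, 2.97]
[ 20.  -6. -20.   0. -76.  70.] True
row [-0.0256, -0.111, 0.0243] [-0.48, -18.02, 2.97]
[ 31.  -8. -35.  -0. -63.  59.] True
row [-0.0565, -0.1109, 0.1194] [-0.48, -18.02, 2.97]
[ 31.  -1. -43.  -0. -47.  59.] True
row [-0.0596, -0.1109, 0.1289] [-0.48, -18.02, 2.97]
[ 31.   0. -44.  -0. -45.  59.] True
row [0.0496, -0.1049, 0.1644] [-0.48, -18.02, 2.97]
[ 23.  12. -31.   0. -47.  67.] True
```

Run:
```python
from kin import *
t=snap('side')['image'][130:400,230:430][:,:,::-1]; cv2.imwrite('pics/c12.png',cv2.resize(t,(444,600),interpolation=cv2.INTER_CUBIC))
```

```text
(no output)
```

View pics/c12.png

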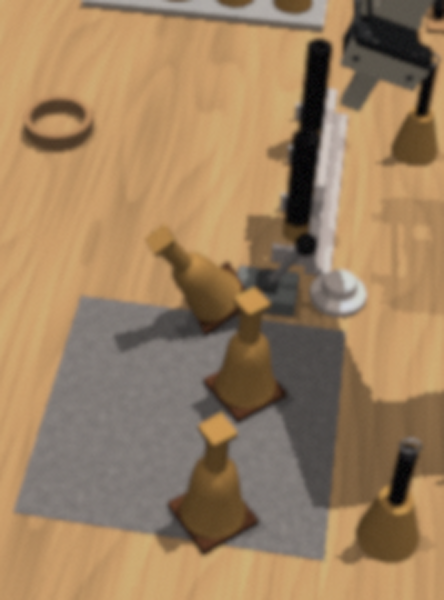

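Both handles and two bells stand. Bell2, with its nut at about (302,238) in the side view, is leaning with its foot caught on the edge of the lever block. I'll measure it and move it.

Run:
```python
from kin import *
t=snap('top'); s=snap('side')
im=t['image'][205:285,280:345].astype(int); r,g,b=im[...,0],im[...,1],im[...,2]
m=((r>40)&(b<0.42*r)&(g>0.45*r))
for j in range(0,80,2): 
    x=np.nonzero(m[j])[0]
    if len(x): print(j+205,x.min()+280,x.max()+280,len(x),end=' | ')
print()
for uv in((298,232),(302,236),(306,240)): print(uv,[round(float(v),3) for v in tri(t,uv,s,(302,238))[0]],tri(t,uv,s,(302,238))[1])
```

```text
205 336 336 1 | 209 343 343 1 | 211 336 338 2 | 213 320 344 3 | 215 327 327 1 | 219 328 341 3 | 221 320 334 2 | 225 341 341 1 | 227 302 330 4 | 229 298 318 8 | 231 294 306 13 | 233 294 338 16 | 235 295 337 17 | 237 296 320 13 | 239 298 330 12 | 241 300 309 10 | 243 301 311 11 | 245 303 339 19 | 247 304 320 17 | 249 303 322 20 | 251 303 324 22 | 253 302 325 24 | 255 303 327 25 | 257 304 329 26 | 259 304 330 27 | 261 305 331 27 | 263 305 333 29 | 265 305 335 31 | 267 305 338 33 | 269 306 337 32 | 271 307 335 29 | 273 308 331 24 | 275 310 327 18 | 277 311 325 15 | 279 280 322 11 | 281 280 319 9 | 283 280 320 8 | 
(298, 232) [0.57, 0.076, 0.137] 0.0034409340874333063
(302, 236) [0.568, 0.069, 0.128] 0.005160491279964263
(306, 240) [0.565, 0.061, 0.119] 0.01387957803019061
```

Run:
```python
from kin import *
q0=ctrl.get_obs()['joint_pos']
for g,y,T in(([.45,-.05,.30],10,0),([.558,.067,.22],30,0),([.558,.067,.109],30,0)):
    grow(g,y,T,.0295); R=RR(y,T); q0,c=ik(np.array(g)+.0295*R.apply([0,0,1]),R,q0); print(q0.round(),c<1e-4)
```

```text
row [0.0623, -0.0509, -0.0438] [1.15, -17.73, -6.96]
[ 19.  -3. -19.   0. -74.  81.] True
row [0.1464, -0.1622, 0.0671] [4.24, -17.41, -26.8]
[ 27.  10. -15.   0. -65.  93.] True
row [0.1126, -0.1624, 0.1728] [4.24, -17.41, -26.8]
[ 27.  16. -23.   0. -51.  93.] True
```

Request:
{"method": "jog_arm", "body": {"plan": [[[1, 0.02, -0.01, -0.05, 0.3, -5, -2], [1, 0.0623, -0.0509, -0.0438, 1.15, -17.73, -7], [1, 0.0623, -0.0509, -0.0438, 1.15, -17.73, -7], [1, 0.0623, -0.0509, -0.0438, 1.15, -17.73, -7], [1, 0.1464, -0.1622, 0.0671, 4.24, -17.41, -26.8], [1, 0.1464, -0.1622, 0.0671, 4.24, -17.41, -26.8], [1, 0.1464, -0.1622, 0.0671, 4.24, -17.41, -26.8], [1, 0.1464, -0.1622, 0.0671, 4.24, -17.41, -26.8], [1, 0.1464, -0.1622, 0.0671, 4.24, -17.41, -26.8], [1, 0.13, -0.1622, 0.12, 4.24, -17.41, -26.8], [1, 0.1126, -0.1624, 0.1728, 4.24, -17.41, -26.8], [1, 0.1126, -0.1624, 0.1728, 4.24, -17.41, -26.8]]]}}

```text
clock: 59.22
tool_pos: [0.5555, 0.0652, 0.0791]
orientation: [-180.0, 0.2, 29.9]
force: [0.2, 0.3, 1.2]
opening: 0.0877
gripper_force: 0.0
```

Request:
{"method": "jog_arm", "body": {"plan": [[[0, 0, 0, 0, 0, 0, 0], [0, 0, 0, 0, 0, 0, 0], [0, 0, 0, 0, 0, 0, 0], [0, 0, 0, 0, 0, 0, 0], [0, 0, 0, 0, 0, 0, 0], [0, 0, 0, 0, 0, 0, 0], [0, 0, 0, 0, 0, 0, 0], [0, 0, 0, 0, 0, 0, 0], [0, 0, 0, 0, 0, 0, 0]]]}}

```text
clock: 60.35
tool_pos: [0.5588, 0.0672, 0.0809]
orientation: [180.0, -0.1, 30.0]
force: [0.5, -0.2, 1.3]
opening: 0.025
gripper_force: 30.0
```

Run:
```python
from kin import *
stat(); p,R,o=cur(); print('grip',p-.0295*R.apply([0,0,1]))
q0=ctrl.get_obs()['joint_pos']
for g,y,T in(([.560,.07,.15],30,0),([.575,.085,.15],30,22),([.575,.085,.123],30,22)):
    grow(g,y,T,.0295); R=RR(y,T); q0,c=ik(np.array(g)+.0295*R.apply([0,0,1]),R,q0); print(q0.round(),c<1e-4)
```

```text
t 60.35 p [558.8  67.2  80.9] yaw 30.0 rpy [ 1.8e+02 -1.0e-01  3.0e+01] q [ 26.8  16.2 -22.8   0.  -50.9  93.2] F [ 0.5 -0.2  1.3] op 25.0 gf 29.99889224767685
grip [0.55870589 0.06716156 0.11043274]
row [0.0026, -0.0018, -0.0396] [0.04, -0.09, 0.01]
[ 27.  14. -20.  -0. -56.  93.] True
row [0.0341, -0.0073, -0.0417] [0.04, 21.91, 0.01]
[ 27.   6. -34.  -2. -29.  95.] True
row [0.0341, -0.0073, -0.0147] [0.04, 21.91, 0.01]
[ 27.   8. -36.  -3. -25.  95.] True
```

Request:
{"method": "jog_arm", "body": {"plan": [[[0, 0.001, 0, -0.02, 0, 0, 0], [0, 0.0026, -0.0018, -0.0396, 0, 0, 0], [0, 0.013, -0.0035, -0.041, 0, 7.3, 0], [0, 0.024, -0.0055, -0.0415, 0, 14.6, 0], [0, 0.0341, -0.0073, -0.0417, 0, 21.9, 0], [0, 0.0341, -0.0073, -0.0417, 0, 21.9, 0], [0, 0.0341, -0.0073, -0.025, 0, 21.9, 0], [0, 0.0341, -0.0073, -0.0147, 0, 21.9, 0], [0, 0.0341, -0.0073, -0.0147, 0, 21.9, 0]]]}}

```text
clock: 61.48
tool_pos: [0.584, 0.0904, 0.0943]
orientation: [180.0, -21.8, 30.0]
force: [-0.1, 0.5, -4.9]
opening: 0.0254
gripper_force: 30.0
```

Run:
```python
from kin import *
stat(); p,R,o=cur(); print('grip',p-.0295*R.apply([0,0,1]),'down',R.inv().apply([0,0,-1]).round(2))
nutpos((280,215,345,300),(290,200,370,330))
s=snap('side'); print(proj(s,[.575,.085,.14]),proj(s,[.575,.085,0.005]))
```

```text
t 61.48 p [584.   90.4  94.3] yaw 30.0 rpy [180.  -21.8  30. ] q [ 26.9   7.8 -35.7  -2.7 -24.8  95.4] F [-0.1  0.5 -4.9] op 25.4 gf 30.002864599227905
grip [0.57451907 0.08489035 0.12165937] down [-0.37 -0.    0.93]
side bbox [293 233   8  15] 66
side bbox [290 249  20  38] 478
side bbox [324 262  33  56] 753
side bbox [322 319  13  11] 94
[298.60218446 239.1077923 ] [298.85514615 278.75159279]
```

Request:
{"method": "jog_arm", "body": {"plan": [[[0, -0.0015, 0, 0.0037, 0, 0, 0], [0, -0.0015, 0, 0.0037, 0, 0, 0]]]}}

```text
clock: 61.88
tool_pos: [0.5843, 0.0905, 0.0915]
orientation: [180.0, -22.0, 30.0]
force: [0.0, 0.0, -5.0]
opening: 0.0249
gripper_force: 30.0
```

Request:
{"method": "jog_arm", "body": {"plan": [[[0, -0.0011, 0, 0.0028, 0, 0, 0], [0, -0.0011, 0, 0.0028, 0, 0, 0]]]}}

```text
clock: 62.12
tool_pos: [0.5846, 0.0906, 0.0886]
orientation: [180.0, -22.0, 30.0]
force: [0.3, 0.1, -4.3]
opening: 0.0248
gripper_force: 30.0
```

Request:
{"method": "jog_arm", "body": {"plan": [[[0, -0.0011, 0, 0.0028, 0, 0, 0], [0, -0.0011, 0, 0.0028, 0, 0, 0]]]}}

```text
clock: 62.38
tool_pos: [0.5845, 0.0905, 0.0854]
orientation: [180.0, -22.0, 30.0]
force: [0.3, -0.1, -5.0]
opening: 0.0249
gripper_force: 30.0
```

Request:
{"method": "jog_arm", "body": {"plan": [[[0, -0.0011, 0, 0.0028, 0, 0, 0], [0, -0.0011, 0, 0.0028, 0, 0, 0]]]}}

```text
clock: 62.62
tool_pos: [0.5857, 0.091, 0.0835]
orientation: [179.9, -22.1, 30.0]
force: [0.1, -0.9, 0.2]
opening: 0.0253
gripper_force: 30.0
```

Request:
{"method": "jog_arm", "body": {"plan": [[[0, -0.0011, 0, 0.0028, 0, 0, 0], [0, -0.0011, 0, 0.0028, 0, 0, 0]]]}}

```text
clock: 62.88
tool_pos: [0.5885, 0.0921, 0.083]
orientation: [179.8, -22.5, 30.1]
force: [2.6, -1.3, 8.5]
opening: 0.025
gripper_force: 30.0
```

Run:
```python
from kin import *
stat()
nutpos((280,215,345,300),(270,200,370,330))
```

```text
t 62.88 p [588.5  92.1  83. ] yaw 30.1 rpy [179.8 -22.5  30.1] q [ 26.9   9.  -36.4  -2.9 -22.2  95.7] F [ 2.6 -1.3  8.5] op 25.0 gf 29.981840550899506
side bbox [291 237   9  15] 68
side bbox [280 253  28  38] 577
side bbox [325 262  32  54] 744
side bbox [322 318  13  12] 94
```

Request:
{"method": "jog_arm", "body": {"plan": [[[0.33, 0.0005, 0, -0.0015, 0, 0, 0], [0.4, 0.0005, 0, -0.0015, 0, 0, 0], [0.5, 0.0005, 0, -0.0015, 0, 0, 0], [1, 0.0005, 0, -0.0015, 0, 0, 0], [1, 0.0005, 0, -0.0015, 0, 0, 0], [1, 0.0005, 0, -0.0015, 0, 0, 0], [1, 0.0005, 0, -0.0015, 0, 0, 0], [1, 0.0005, 0, -0.0015, 0, 0, 0], [1, 0, 0, -0.06, 0, 0, 0], [1, 0, 0, -0.12, 0, 0, 0], [1, 0, 0, -0.15, 0, 0, 0], [1, 0, 0, -0.15, 0, 0, 0]]]}}

```text
clock: 64.47
tool_pos: [0.5368, 0.0628, 0.2222]
orientation: [179.9, -22.3, 30.0]
force: [-0.4, -0.7, -0.5]
opening: 0.0875
gripper_force: 0.0
```

Run:
```python
from kin import *
stat(); s=snap('side')
nutpos((280,205,345,300),(260,200,320,330))
im=s['image'][225:300,260:322].astype(int); r,g,b=im[...,0],im[...,1],im[...,2]
m=((r>40)&(b<0.42*r)&(g>0.45*r))
for j in range(0,75,4):
    x=np.nonzero(m[j])[0]
    if len(x)>3: print(j+225,x.min()+260,x.max()+260,round(x.mean()+260,1),end=' | ')
print()
q0=ctrl.get_obs()['joint_pos']
for g,y,T in(([.45,.0,.25],0,0),([.38,.007,.22],0,0),([.38,.007,.105],0,0)):
    grow(g,y,T,.019); R=RR(y,T); q0,c=ik(np.array(g)+.019*R.apply([0,0,1]),R,q0); print(q0.round(),c<1e-4)
```

```text
t 64.47 p [536.8  62.8 222.2] yaw 30.0 rpy [179.9 -22.3  30. ] q [ 26.4  -5.9 -30.9  -1.9 -42.7  94.7] F [-0.4 -0.7 -0.5] op 87.5 gf 0.0
top bbox [280 219  26  25] 354
side bbox [281 237  28  54] 736
241 289 297 293.0 | 245 291 296 293.5 | 249 291 296 293.5 | 253 291 296 293.5 | 257 289 298 293.5 | 261 287 300 293.7 | 265 286 302 294.0 | 269 286 302 294.0 | 273 281 303 292.0 | 277 281 304 292.4 | 281 283 307 295.0 | 285 285 308 296.5 | 289 286 294 289.3 | 
row [-0.0929, 0.0114, -0.0515] [-5.72, -21.44, 29.63]
[ 25.  -3. -23.   0. -69.  65.] True
row [-0.1571, -0.0297, -0.0451] [-5.72, -21.44, 29.63]
[ 31.  -9. -33.   0. -66.  59.] True
row [-0.2, -0.0297, 0.0616] [-5.72, -21.44, 29.63]
[ 31.  -2. -44.   0. -48.  59.] True
```

Run:
```python
from kin import *
for yy in(90,-90):
  q0=ctrl.get_obs()['joint_pos']
  for p,y in(([.45,.01,.26],yy),([.375,.007,.2],yy),([.375,.007,.058],yy),([.47,.007,.058],yy)):
    R=RR(y,0); row(p,y,0); q0,c=ik(np.array(p),R,q0); print(q0.round(),c<1e-4)
```

```text
row [-0.0774, 0.0027, -0.0766] [11.5, -19.88, -59.23]
[ 27.  -3. -20.  -0. -73. 153.] True
row [-0.1614, -0.0322, -0.0458] [11.5, -19.88, -59.23]
[ 32. -10. -34.  -0. -66. 148.] True
row [-0.2145, -0.0323, 0.086] [11.5, -19.88, -59.23]
[ 32.   1. -46.  -0. -43. 148.] True
row [-0.1382, 0.0152, 0.1167] [11.5, -19.88, -59.23]
[ 25.  10. -35.   0. -45. 155.] True
row [-0.0774, 0.0027, -0.0766] [-22.91, -13.26, 118.28]
[ 27.  -3. -20.  -0. -73. -27.] True
row [-0.1614, -0.0322, -0.0458] [-22.91, -13.26, 118.28]
[ 32. -10. -34.  -0. -66. -32.] True
row [-0.2145, -0.0323, 0.086] [-22.91, -13.26, 118.28]
[ 32.   1. -46.  -0. -43. -32.] True
row [-0.1382, 0.0152, 0.1167] [-22.91, -13.26, 118.28]
[ 25.  10. -35.   0. -45. -25.] True
```

Using yaw 90. First I'll go up and over to the robot side of the lever with the fingers shut, and confirm all the bells from there.

Request:
{"method": "jog_arm", "body": {"plan": [[[0, -0.02, 0, -0.05, 1, -2, -6], [0, -0.05, 0.001, -0.07, 4, -7, -20], [0, -0.0774, 0.0027, -0.0766, 7, -13, -38], [0, -0.0774, 0.0027, -0.0766, 11.5, -19.88, -59.2], [0, -0.0774, 0.0027, -0.0766, 11.5, -19.88, -59.2], [0, -0.0774, 0.0027, -0.0766, 11.5, -19.88, -59.2], [0, -0.0774, 0.0027, -0.0766, 11.5, -19.88, -59.2], [0, -0.1614, -0.0322, -0.0458, 11.5, -19.88, -59.2], [0, -0.1614, -0.0322, -0.0458, 11.5, -19.88, -59.2], [0, -0.1614, -0.0322, -0.0458, 11.5, -19.88, -59.2], [0, -0.1614, -0.0322, -0.0458, 11.5, -19.88, -59.2]]]}}

```text
clock: 66.0
tool_pos: [0.3761, 0.0073, 0.2007]
orientation: [180.0, 0.0, 90.0]
force: [-0.1, -0.5, 0.2]
opening: 0.0006
gripper_force: 0.0
```

Run:
```python
from kin import *
stat()
nutpos((150,205,345,310),(240,200,400,400))
row([.375,.007,.1],90,0);row([.375,.007,.058],90,0)
s=snap('side');t=snap('top')
for uv in((294,240),):
  for tu in((290,228),(286,226)): print(tri(t,tu,s,uv))
lean((340,185,385,235),y=-.1); lean((350,140,395,192))
```

```text
t 66.0 p [376.1   7.3 200.7] yaw 90.0 rpy [180.   0.  90.] q [ 31.8  -9.6 -33.5   0.  -66.1 148.2] F [-0.1 -0.5  0.2] op 0.6 gf 0.0
top bbox [280 219  34  34] 695
top bbox [182 272  42  33] 783
top bbox [256 273  37  33] 642
side bbox [280 237  28  54] 731
side bbox [324 262  33  55] 805
side bbox [308 318  36  60] 965
side bbox [392 356   8  25] 133
row [-0.0004, -0.0015, 0.101] [0.06, 0.0, -0.03]
row [-0.0004, -0.0016, 0.143] [0.06, 0.0, -0.03]
(array([0.58236435, 0.09221849, 0.14211299]), np.float64(0.0036401284219914867))
(array([0.58295228, 0.09979962, 0.15026675]), np.float64(0.0007636963182691755))
(185, np.float64(369.5), 8) (188, np.float64(369.0), 7) (191, np.float64(368.0), 9) (194, np.float64(367.5), 10) (197, np.float64(366.5), 10) (200, np.float64(366.5), 10) (203, np.float64(366.0), 11) (206, np.float64(366.0), 9) (209, np.float64(366.0), 9) (212, np.float64(365.5), 10) (215, np.float64(365.0), 9) (218, np.float64(364.5), 10) (221, np.float64(363.5), 10) (224, np.float64(363.5), 10) (227, np.float64(364.0), 9) (230, np.float64(363.5), 8) 
vertical ref [[363.9, 227.1], [364.9, 218.5], [365.8, 209.8], [366.8, 200.7]]
(152, np.float64(379.5), 24) (155, np.float64(369.6), 18) (158, np.float64(365.4), 13) (161, np.float64(372.5), 36) (164, np.float64(372.5), 38) (167, np.float64(379.5), 17) (170, np.float64(371.5), 8) (173, np.float64(389.0), 11) (176, np.float64(381.3), 20) (179, np.float64(380.6), 21) (182, np.float64(375.8), 12) (185, np.float64(369.5), 8) (188, np.float64(369.5), 8) (191, np.float64(370.6), 10) 
vertical ref [[370.0, 184.6], [371.0, 176.2], [371.9, 167.6], [372.9, 158.8]]
```

Request:
{"method": "jog_arm", "body": {"plan": [[[0, 0, -0.001, 0.06, 0, 0, 0], [0, 0, -0.001, 0.11, 0, 0, 0], [0, 0, -0.001, 0.143, 0, 0, 0], [0, 0, -0.001, 0.143, 0, 0, 0], [0, 0, 0.015, 0.143, 0, 0, 0], [0, 0, 0.03, 0.143, 0, 0, 0], [0, 0, 0.045, 0.143, 0, 0, 0], [0, 0, 0.06, 0.143, 0, 0, 0], [0, 0, 0.075, 0.143, 0, 0, 0], [0, 0, 0.082, 0.143, 0, 0, 0], [0, 0, 0.082, 0.143, 0, 0, 0]]]}}

```text
clock: 67.68
tool_pos: [0.458, 0.007, 0.0576]
orientation: [180.0, -0.0, 90.0]
force: [-1.0, -0.1, -0.5]
opening: 0.0007
gripper_force: 0.0
```

Run:
```python
from kin import *
stat()
s=snap('side');print(proj(s,[.5,.007,.092]),proj(s,[.49,.007,.093]))
im=s['image'][225:285,310:375].astype(int); m=(im.sum(2)<110).astype(np.uint8); k,l,st,c=cv2.connectedComponentsWithStats(m)
print([((st[i]+[310,225,0,0,0]).tolist(),c[i]+[310,225]) for i in range(1,k) if st[i,4]>10])
```

```text
t 67.67 p [458.    7.   57.6] yaw 90.0 rpy [180.  -0.  90.] q [ 25.6   8.8 -36.9   0.  -44.2 154.3] F [-1.  -0.1 -0.5] op 0.7 gf 0.0
[335.34833503 234.92886054] [339.49562885 235.14907608]
[([340, 225, 28, 15, 118], array([356.61864407, 227.73728814])), ([337, 232, 8, 7, 46], array([340.86956522, 234.91304348]))]
```

Request:
{"method": "jog_arm", "body": {"plan": [[[0, 0, 0.004, 0, 0, 0, 0], [0, 0, 0.008, 0, 0, 0, 0], [0, 0, 0.008, 0, 0, 0, 0]]]}}

```text
clock: 68.1
tool_pos: [0.4659, 0.0071, 0.0579]
orientation: [179.9, -0.0, 90.0]
force: [-0.6, 0.1, -0.3]
opening: 0.0007
gripper_force: 0.0
```

Request:
{"method": "jog_arm", "body": {"plan": [[[0, 0, 0.003, 0, 0, 0, 0], [0, 0, 0.005, 0, 0, 0, 0], [0, 0, 0.005, 0, 0, 0, 0]]]}}

```text
clock: 68.47
tool_pos: [0.4704, 0.007, 0.0577]
orientation: [180.0, -0.0, 90.0]
force: [-2.3, -0.2, -0.8]
opening: 0.0005
gripper_force: 0.8
```

Request:
{"method": "jog_arm", "body": {"plan": [[[0, 0, 0.002, 0, 0, 0, 0], [0, 0, 0.003, 0, 0, 0, 0], [0, 0, 0.003, 0, 0, 0, 0]]]}}

```text
clock: 68.85
tool_pos: [0.4708, 0.0065, 0.0573]
orientation: [-179.8, 0.0, 89.9]
force: [-11.5, 2.8, 5.9]
opening: 0.0007
gripper_force: 5.4
```

Request:
{"method": "jog_arm", "body": {"plan": [[[0, 0, -0.015, 0, 0, 0, 0], [0, 0, -0.035, 0, 0, 0, 0], [0, 0, -0.05, -0.05, 0, 0, 0], [0, 0, -0.06, -0.11, 0, 0, 0], [0, 0, -0.07, -0.16, 0, 0, 0], [0, 0, -0.07, -0.16, 0, 0, 0], [0, 0, -0.07, -0.16, 0, 0, 0]]]}}

```text
clock: 69.72
tool_pos: [0.4032, 0.0071, 0.2178]
orientation: [179.9, -0.1, 90.0]
force: [1.0, 0.5, -0.9]
opening: 0.0005
gripper_force: 0.0
```

Run:
```python
from kin import *
stat()
s=snap('side')
im=s['image'][225:285,310:375].astype(int); m=(im.sum(2)<110).astype(np.uint8); k,l,st,c=cv2.connectedComponentsWithStats(m)
print([((st[i]+[310,225,0,0,0]).tolist(),c[i]+[310,225]) for i in range(1,k) if st[i,4]>10],proj(s,[.5,.007,.092]))
nutpos((150,205,345,310),(240,200,400,400)); lean((340,205,385,235),y=-.1); lean((350,180,378,192))
```

```text
t 69.72 p [403.2   7.1 217.8] yaw 90.0 rpy [ 1.799e+02 -1.000e-01  9.000e+01] q [ 29.4  -7.3 -29.3   0.  -67.8 150.6] F [ 1.   0.5 -0.9] op 0.5 gf 0.0
[([359, 225, 10, 7, 58], array([363.62068966, 227.65517241])), ([333, 233, 7, 7, 40], array([335.925, 235.95 ]))] [335.34833503 234.92886054]
top bbox [280 219  32  33] 650
top bbox [176 272  47  33] 818
side bbox [281 237  28  54] 723
side bbox [324 261  33  57] 806
side bbox [308 318  36  59] 964
side bbox [392 356   8  25] 131
(205, np.float64(366.0), 9) (208, np.float64(366.0), 9) (211, np.float64(365.5), 10) (214, np.float64(365.0), 9) (217, np.float64(365.0), 9) (220, np.float64(364.5), 10) (223, np.float64(363.5), 10) (226, np.float64(363.5), 10) (229, np.float64(363.5), 8) 
vertical ref [[363.9, 227.1], [364.9, 218.5], [365.8, 209.8], [366.8, 200.7]]
(180, np.float64(369.5), 8) (183, np.float64(370.0), 9) (186, np.float64(370.0), 9) (189, np.float64(368.5), 8) 
vertical ref [[370.0, 184.6], [371.0, 176.2], [371.9, 167.6], [372.9, 158.8]]
```

The lever ball is at its end position and everything stands, so I'm handing in.

```bash
python3 -c "
from plant import ctrl
print(ctrl.close_job())"
```

```text
the job is handed in; nothing more can be done
None
```

The job is handed in, result not reported: by the last pictures both handles stand against the stop in their bays, all three bells stand upright and the lever is thrown fully over; while I raised the first handle (bay 0), though, its foot came a few millimetres off the bench for about half a second, against the keep-one-end-down rule.

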